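Swap the flat battery pack of the coffee trailer's power unit

ROBOT

A 6-joint arm with a two-finger parallel gripper is mounted at the origin on the work surface. World frame = base frame: x ahead of the robot, y to its left, z up, the work surface at z = 0. Lengths are in m, angles in rad, forces in N, time in s.
With the tool pointing down it reaches from about 0.325 to 0.775 m from the base axis. Payload 5.5 kg.
Tool frame: the origin (TCP) lies between the finger pads; the fingertips stand 25 mm ahead of it and the grasp point (between the pads) lies 6 mm ahead of it; z points along the fingers, y is the direction in which the jaws open and shut (so a half turn about z gives the same grasp; the last joint's range is limited). The gripper opens to 85 mm and grips with 20 to 120 N. Pads are 22 mm wide; open, the fingers measure 114 mm over their backs; the gripper's body (76 mm by 85 mm) begins 54 mm behind the grasp point. The pads swing forward as they close: fully open they stand 13 mm farther back than shut.
Start: joints at [1.229, 0.091, 1.231, -0, 1.82, -0.057], TCP at [0.169, 0.576, 0.256] pointing down, gripper open.
Joint ranges: [-2.87, 2.87], [-0.86, 2.18], [0.17, 2.46], [-1.51, 4.65], [0.06, 2.69], [-2.65, 2.65]. Speed limits (rad/s): [2.57, 2.57, 3.01, 3.14, 3.14, 3.14].

INTERFACE

Orientations are given as a rotation vector (axis times angle).
In Python, from workcell import robot, imaging gives the robot as it stands. The module is installed in compiled form; this text tells all that it offers.
- The arm moves only by the tool arm_command, never from a script. Its arguments are lists of equal length, an entry for each row: "gripper": the closure, from 0 (fully open) to 1 (shut); "xyz": the shift along the tool's x, y, z in m, a list of three; "rot": the turn, a rotation vector about the tool's x, y, z in degrees, a list of three. A call has 1 to 5 rows; each row shifts and turns the commanded pose from where the row before left it, along the tool's axes as they then stand; what a row does not reach is not made up. A row lasts 1/12 s, in which the tool goes at most 41.7 mm and 7.16 degrees, less where a joint would pass 70% of its speed; a pose out of reach is approached as far as the arm can. A call is refused whole if a number of a shift passes 0.0417 or a number of a turn 7.16, either way. A call with a gripper value outside its range is refused whole. The fingers move at their own pace and stop on an object; "force" is the grip in N (left out, the last holds). Time passes only in rows, so rows that do not move let the fingers close. It gives the time, the measured TCP pose, the force and the opening at its end, in the units of the state.
- robot.sense(): the state, without advancing time (a new reading comes with each control period).
- imaging.capture(name): name is "scene" or "top"; returns a dict with "frame" (480x640x3 uint8, red, green, blue), "range_z" (480x640 float32, m along the optical axis (not along the pixel's ray), 0 where there is no reading), "mtx" (3x3 intrinsics, pixels), "R" (3x3) and "t" (3): a world point X has camera coordinates R X + t. Camera axes: x right, y down, z forward; pixel columns grow to the right and rows downward; lengths in m; the calibration is good to about 2 mm. A picture is of the moment at which its call begins.
- robot.sign_off(): hands the job in, once; it reports no verdict.
The state is a dict: "time_s": time; "joints": joint angles; "qd": joint speeds; "joint_efforts": joint torques, N m; "ee_pos": TCP position; "tcp_rot": TCP orientation; "contact_force": force on the tool from outside, world axes, zero at the start; "torque": the same for the moment, N m; "grip_width": finger opening in m.
Only numpy, scipy, OpenCV 4.12 (cv2) and the standard library are available. Lean on these libraries where they do the work, as an engineer would, in place of code of your own. Each camera call takes 0.05 s, during which the arm holds its last target.

TASK

One of the two slanted battery bays under the drip hood still has a flat pack left down in it, out of sight: feel for it, pull it out and lower it until it rests on the mat in the grey crate before you let go. Then push the charged pack from the white charger fully home in the bay with the blue trim, and last of all turn the red isolator knob clockwise until it clicks over to on and stays. Leave the jug, tamper, syrup bottle and cups where they stand.

Things in the scene. Friction and masses are not known exactly. Their poses are not given: they have to be found in the camera images.
- blue_mouth (a point): Centre of the mouth of the blue-trimmed bay in the power unit's slanted face (broad blue strip on its lower edge). z points straight out of the bay, 35 degrees from vertical to the unit's front, x up the slanted face, y across it to the knob's side. The bay is a straight pocket along -z, 130 mm deep, 66 (x) by 46 mm (y): 2 mm play round a pack; the top 8 mm flare by 4 mm a side.
- grey_mouth (a point): Centre of the mouth of the other bay, white-grey trim, same shape and axes; either bay may be the one nearer the knob, 86 mm apart along y. On both y sides of each bay a finger slot 34 mm wide (along x, mid-bay) and at least 36 mm long (y) runs down to the floor, so that a pack can be pinched across its 42 mm thickness below the mouth.
- blue_home (a point): Point on the blue bay's axis 70 mm below its mouth (axes as blue_mouth): here lies a pack's centre when fully home, its top 10 mm below the mouth. The flat pack left in one bay has the charged pack's shape and mass and sits just so, pulled straight out along z; an empty bay is clear to its floor.
- charged_center (a point): Centre of the charged pack, black with an orange band low down: 62 (its x) by 42 (its y) by 120 mm (its z, up), the same turned half round; 0.35 to 0.6 kg. Foot narrowed by 3 mm a side over the last 8 mm. It stands upright in the charger, 25 mm deep with 1.5 mm play, its top 135 mm above the counter.
- charger: White charger block fixed to the counter, 110 (x) by 92 (y) by 40 mm high; origin at the centre of its underside. The pack's axes are parallel to its own.
- crate: Grey plastic crate for flat packs, open at the top, fixed, 175 (x) by 135 (y) by 70 mm high outside, walls 5 mm, rubber mat inside; origin at the centre of its underside. A pack may end standing or lying in it.
- mat: Black rubber mat on the crate's inner floor, 161 by 121 by 5 mm; its top is 10 mm above the counter; origin at the centre of its underside.
- isolator (a joint): Red isolator knob on the slanted face beside the bays: 0 is off, 1.3 rad is on (end stop). It grows clockwise, seen looking at the face (right-handed about -z of isolator_grip). A spring detent pushes it back to off up to about 0.65 rad, then snaps it on to 1.3; at most about 0.25 N m.
- isolator_grip (a point): Point on the knob's axis inside its grip bar. z out of the slanted face (parallel to the bays' z), x along the bar; turns with the knob. The bar is 56 (x) by 14 (y) mm and reaches 14 mm above this point; 22 mm below the point is the knob's skirt, 52 mm across, 36 mm below it the face.
- unit: Grey battery power unit, fixed, 205 deep (x) by 356 wide (y), rear deck 174 mm high, handle on it to 196 mm; origin at the centre of its underside, front is -x. The two bay mouths are at x = -50, y = -17 and -103, z = 150 mm, the knob at y = 117 mm.
- hood (a point): Centre of the flat aluminium drip hood over both bays: plate 100 (unit's x) by 225 (y) by 3 mm, 316 mm above the counter, front edge 5 mm higher, on two 10 mm posts at its rear corners. It mostly hides the bays from above; a tool that leans along a bay's z (within 65 mm of that axis) goes in under it.
- jug: Steel milk jug, 86 mm across, 105 mm high, with a side handle; origin at the centre of its underside. Leave alone.
- syrup: Amber syrup bottle with black cap, 68 mm across, 190 mm high; origin at the centre of its underside. Leave alone.
- cups: Stack of clear cups, up to 90 mm across, 180 mm high; origin at the centre of its underside. Leave alone.
- tamper: Coffee tamper, steel foot 58 mm across, dark wooden handle, 92 mm high; origin at the centre of its underside. Leave alone.
There are look-alikes about, which are no part of the job. What is shaped like the part that bears charged_center but green or purple is not meant.

How it is judged:
By the outcome, as a careful person would: the job done as asked, in the order asked, and still so for the second after the job is handed in, with the robot touching nothing.
It also fails if it takes over 72 s, if anything falls off the work surface, if the arm or the gripper's body presses on something with over 40 N, if the wrist force passes 120 N, or if a joint passes its speed limit or range.

## Working session

There is one attempt and no reset: what is moved stays moved. The work goes in short steps, Python scripts to look and compute and a tool call to move; the robot and the scene stay as the last step left them, time stands still between calls to the robot, and variables do not carry over. Pictures are saved under pics/ and viewed, and the job is handed in when it is done.

Besides the shell and the picture viewer there is one more tool, called after ">>>" as name(argument=value, ...) on one line, values as JSON. arm_command: Moves the arm, as the interface text tells. Its arguments: {"type":"object","properties":{"gripper":{"type":"array","items":{"type":"number"}},"xyz":{"type":"array","items":{"type":"array","items":{"type":"number"}}},"rot":{"type":"array","items":{"type":"array","items":{"type":"number"}}},"force":{"type":"number"}},"required":["gripper","xyz","rot"]}

```bash
mkdir -p pics; ls
python3 - <<'E'
from workcell import robot, imaging
import cv2, numpy as np
s=robot.sense(); print(s)
for n in("scene","top"):
    c=imaging.capture(n); cv2.imwrite(f"pics/{n}0.png",c["frame"][:,:,::-1]); np.savez(f"{n}0.npz",**c)
    print(n,c["mtx"].tolist(),c["R"].tolist(),c["t"].tolist())
E
```

```text
pics
{'time_s': 0.0, 'joints': array([ 1.22933930e+00,  9.18657935e-02,  1.23186638e+00,  2.03445754e-05,
        1.81979183e+00, -5.67306431e-02]), 'qd': array([-0.00049418,  0.0003163 , -0.00106664,  0.00238627, -0.00012726,
        0.00149276]), 'joint_efforts': array([-2.01052826e-04, -4.58722937e+01, -4.18034005e+01,  1.42800795e-04,
        1.12936026e-02, -1.99194551e-05]), 'ee_pos': array([0.16847475, 0.57562666, 0.25515768]), 'tcp_rot': array([-4.45673037e-01, -3.10941309e+00,  2.96732946e-03]), 'contact_force': array([ 0.59434633,  1.13881405, -0.05583771]), 'torque': array([ 0.01456822, -0.04209281, -0.0211463 ]), 'grip_width': 0.08544017012061429}
scene [[617.9485010333824, 0.0, 321.8398780356846], [0.0, 617.9485010333824, 239.81216590240655], [0.0, 0.0, 1.0]] [[-0.5619574546902506, 0.8269043817393519, 0.020807752841550668], [0.5099359487979084, 0.36613557293637417, -0.7784022548490784], [-0.6512826937986544, -0.4268183286725314, -0.6274208851062857]] [0.39791100931639484, -0.1096661607819302, 2.0570699767795335]
top [[602.7169300542852, 0.0, 317.5236750075809], [0.0, 602.7169300542852, 242.24016422466173], [0.0, 0.0, 1.0]] [[0.012663393229114361, -0.9998573283746885, 0.011178612049560797], [-0.9804077305445845, -0.014613256276033174, -0.1964360828092133], [0.19657141287669966, -0.008472050309148311, -0.9804529075907813]] [-0.08277958560112018, 0.6196377312675757, 1.4572331694931369]
```

View pics/scene0.png

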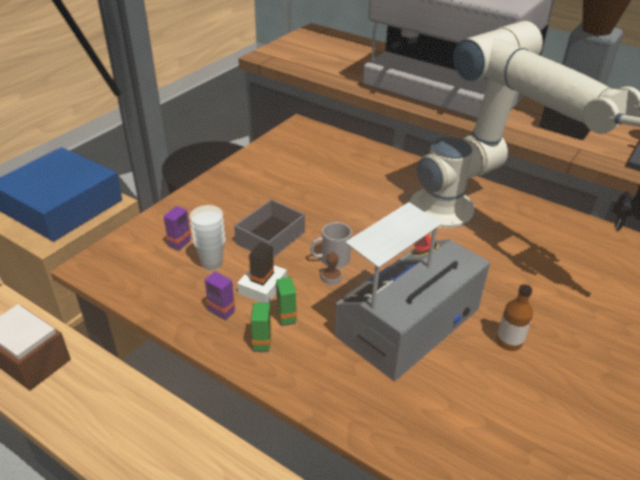

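View pics/top0.png

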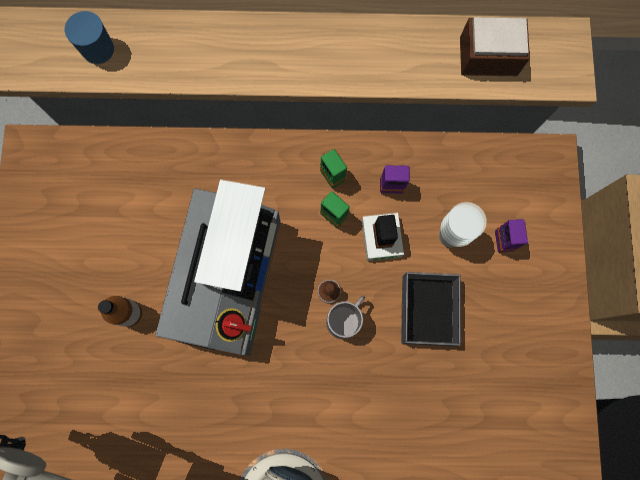

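```bash
cat > h.py <<'E'
import numpy as np, cv2
from scipy.spatial.transform import Rotation as Ro
def load(n): return dict(np.load(n+".npz"))
def px(c,u,v,z=None):
    "world point at pixel, by depth"
    if z is None: z=float(c["range_z"][int(round(v)),int(round(u))])
    p=np.linalg.inv(c["mtx"])@np.array([u,v,1.])*z
    return c["R"].T@(p-c["t"])
def ray(c,u,v,h):
    "world point at pixel on plane z=h"
    d=c["R"].T@(np.linalg.inv(c["mtx"])@np.array([u,v,1.])); o=-c["R"].T@c["t"]
    return o+d*(h-o[2])/d[2]
def proj(c,X):
    X=np.atleast_2d(X); q=(c["R"]@X.T).T+c["t"]; p=(c["mtx"]@q.T).T; return p[:,:2]/p[:,2:]
def cloud(c):
    v,u=np.mgrid[0:480,0:640]; z=c["range_z"].astype(float)
    P=np.stack([u*z,v*z,z],-1)@np.linalg.inv(c["mtx"]).T
    W=(P-c["t"])@c["R"]; W[z==0]=np.nan; return W
def crop(c,u0,v0,w,h,s,name):
    im=cv2.resize(c["frame"][v0:v0+h,u0:u0+w,::-1],None,fx=s,fy=s,interpolation=cv2.INTER_CUBIC); cv2.imwrite(name,im)
E
python3 - <<'E'
from h import *
t=load("top0"); s=load("scene0")
crop(t,150,170,140,195,3,"pics/a.png"); crop(t,310,140,230,215,3,"pics/b.png")
a=cv2.imread("pics/b.png")
crop(s,320,190,190,185,4,"pics/c.png"); crop(s,160,190,200,170,4,"pics/d.png")
E
```

```text
(no output)
```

View pics/a.png

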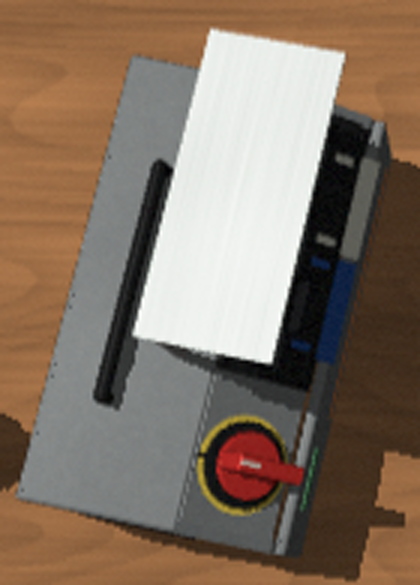

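View pics/b.png

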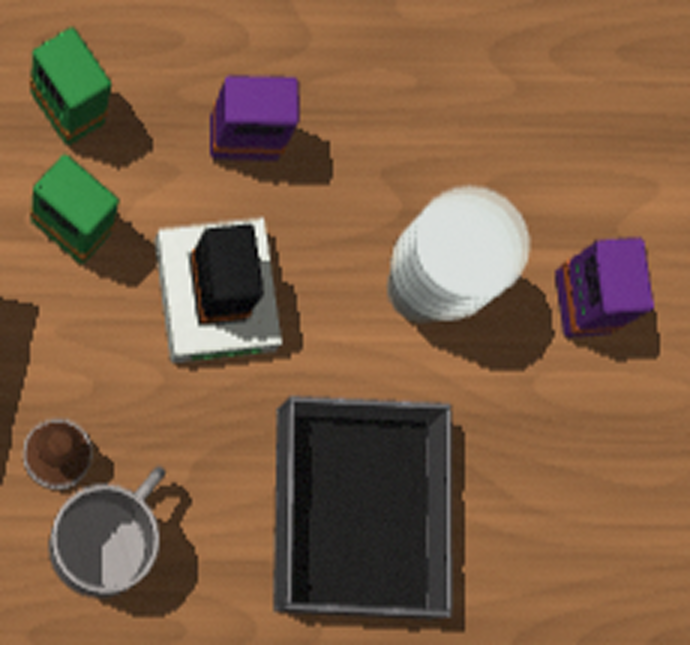

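View pics/c.png

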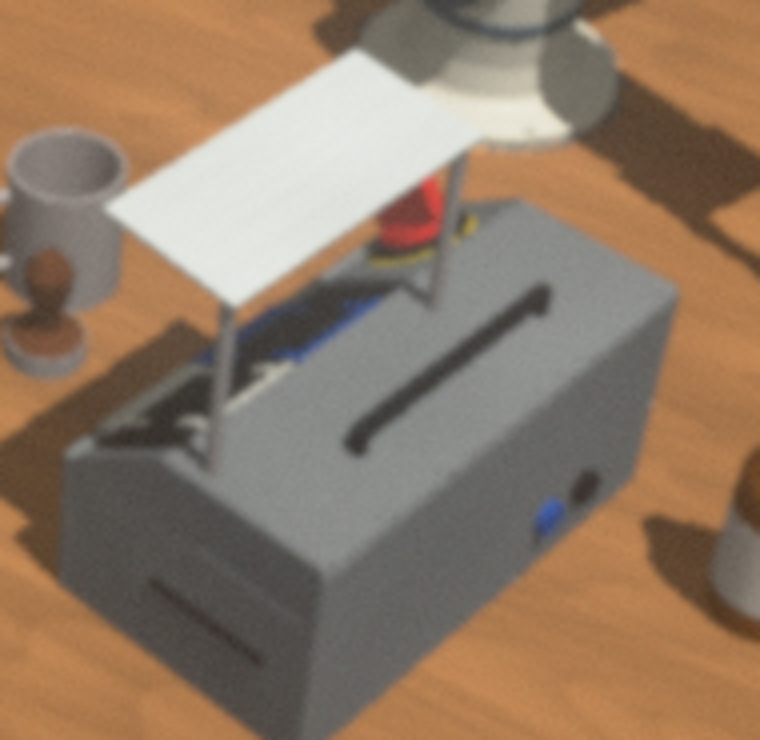

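View pics/d.png

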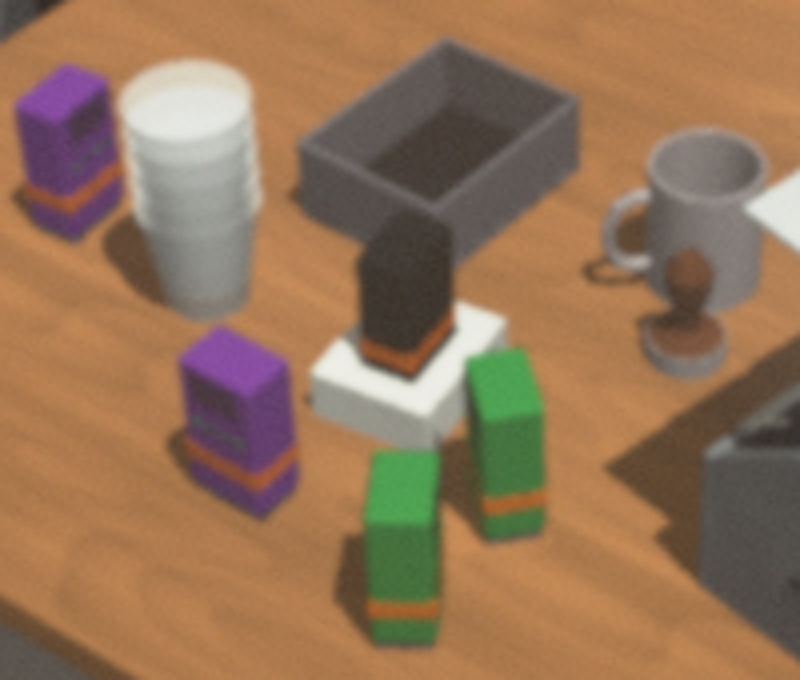

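```bash
cat > pose.py <<'E'
from h import *
t=load("top0"); s=load("scene0")
def rect(mask_pts,name):
    r=cv2.minAreaRect((mask_pts[:,:2]*1000).astype(np.float32)); print(name,len(mask_pts),np.round(r[0],1),np.round(r[1],1),round(r[2],2)); return r
W=cloud(t); Ws=cloud(s)
def box(W,x0,x1,y0,y1,z0,z1):
    m=(W[...,0]>x0)&(W[...,0]<x1)&(W[...,1]>y0)&(W[...,1]<y1)&(W[...,2]>z0)&(W[...,2]<z1); return W[m]
if __name__=="__main__":
    for a in [(195,189),(156.7,335.7)]: print("rear corner",ray(t,*a,.174))
    for n,Z in(("top",W),("scene",Ws)):
        d=box(Z,.1,.8,.0,.6,.168,.180); print(n,d.min(0),d.max(0)); rect(d,"deck")
        d=box(Z,.1,.8,.0,.6,.303,.33); rect(d,"hood")
        print(" hoodz",np.median(d[:,2]))
    # red knob
        c=t if n=="top" else s
        hsv=cv2.cvtColor(c["frame"],cv2.COLOR_RGB2HSV); m=((hsv[...,0]<6)|(hsv[...,0]>174))&(hsv[...,1]>170)&(hsv[...,2]>60)
        P=Z[m]; P=P[(P[:,1]>0)&(P[:,0]<.6)&(P[:,2]>.05)]; print(" red",len(P),np.nanmean(P,0),np.nanmax(P[:,2]))
    # pack top, charger top, crate rim
        d=box(Z,.4,.75,-.3,0.0,.128,.142); print(" z",np.median(d[:,2])); rect(d,"packtop?")
    for h,cs in((.07,[(278,608),(291,398),(452,404),(449,617)]),(.04,[(158,230),(264,218),(282,350),(175,362)]),(.135,[(207,229),(254,223),(258,285),(208,291)])):
        q=np.array([ray(t,310+u/3,140+v/3,h) for u,v in cs]); print(h,np.round(q.mean(0)*1000,1),np.round(q[:,:2]*1000,1).tolist())
E
python3 pose.py
```

```text
rear corner [0.7224552  0.21839291 0.174     ]
rear corner [0.3780205  0.28648763 0.174     ]
top [0.35236557 0.07440053 0.16800232] [0.7237287  0.39572426 0.17999593]
deck 5247 [506.7 180.8] [297.4 363.4] 57.91
hood 5085 [392.8 259.5] [187.4 725.2] 52.22
 hoodz 0.31756133178471907
 red 415 [0.40428415 0.11414797 0.17347545] 0.2144630674286146
 z 0.1341679602078836
packtop? 437 [ 657.4 -188.7] [165.8  67.3] 77.49
scene [0.10064598 0.00058948 0.16800985] [0.72895533 0.41718793 0.17999981]
deck 5092 [398. 228.] [652.3 361.1] 8.63
hood 3053 [397.8 263.8] [195.  730.3] 50.69
 hoodz 0.3183835667975965
 red 9 [0.41241472 0.12833564 0.18750607] 0.19903996293595203
 z 0.13565484530699792
packtop? 275 [ 651.7 -196.2] [148.4  73.4] 88.48
0.07 [ 457.2 -358.9   70. ] [[373.4, -284.2], [545.3, -297.6], [542.2, -431.2], [368.0, -422.8]]
0.04 [ 642.6 -242.9   40. ] [[694.2, -190.1], [706.2, -281.6], [590.9, -295.4], [579.2, -204.3]]
0.135 [ 649.5 -241.4  135. ] [[672.2, -221.6], [677.8, -259.6], [626.6, -262.2], [621.1, -222.0]]
```

```bash
cat > fit.py <<'E'
from pose import *
from scipy.optimize import least_squares
def comp(Z,seed,lo,hi):
    m=((Z[...,2]>lo)&(Z[...,2]<hi)).astype(np.uint8); m=cv2.morphologyEx(m,cv2.MORPH_CLOSE,np.ones((3,3)));n,l=cv2.connectedComponents(m,connectivity=4); return l==l[seed[1],seed[0]]
for c,n,Z,sd,hd in((t,"top",W,(180,300),(235,225)),(s,"scene",Ws,(420,310),(395,235))):
    m=comp(Z,sd,.160,.188); print(n,"deck z",np.nanmedian(Z[m][:,2]),np.nanstd(Z[m][:,2]))
    cs,_=cv2.findContours(m.astype(np.uint8),0,1); k=max(cs,key=len); print(" hull poly",cv2.approxPolyDP(cv2.convexHull(k),2.5,True)[:,0].tolist())
    h=comp(Z,hd,.295,.335); print(" hood z",np.nanmedian(Z[h][:,2]))
    cs,_=cv2.findContours(h.astype(np.uint8),0,1); k=max(cs,key=len); print(" hood",cv2.approxPolyDP(cv2.convexHull(k),2.5,True)[:,0].tolist())
    hp=cv2.approxPolyDP(cv2.convexHull(k),2.5,True)[:,0]
    q=np.array([ray(c,*a,.3185) for a in hp]); print(np.round(q*1000).tolist(), q.mean(0))
    P=Z[h]; P=P[~np.isnan(P[:,0])]; r=rect(P,"hood")
    P=Z[m]; P=P[~np.isnan(P[:,0])]; r=rect(P,"deck")
E
python3 fit.py
```

```text
top deck z 0.17375989626607302 0.005049348993897524
 hull poly [[194, 189], [216, 193], [251, 327], [219, 349], [155, 335]]
 hood z 0.31761934119514
 hood [[220, 180], [264, 188], [240, 291], [194, 281]]
[[701.0, 137.0, 318.0], [685.0, 43.0, 318.0], [465.0, 86.0, 318.0], [484.0, 181.0, 318.0]] [0.58384396 0.11162963 0.3185    ]
hood 4949 [584.6 112. ] [100.8 226.2] 78.78
deck 6016 [531.8 156.3] [211.2 356.3] 78.95
scene deck z 0.17462046190045447 0.0045204828642578555
 hull poly [[488, 261], [480, 273], [400, 336], [352, 303], [420, 238], [450, 239]]
 hood z 0.31848779862067794
 hood [[440, 223], [378, 269], [374, 269], [345, 242], [408, 202]]
[[492.0, 183.0, 319.0], [720.0, 146.0, 318.0], [725.0, 139.0, 318.0], [683.0, 38.0, 318.0], [461.0, 81.0, 318.0]] [0.61608288 0.11716441 0.3185    ]
hood 2889 [534.1  97.4] [354.8 184.2] 13.71
deck 5781 [537.2 165.9] [195.  363.2] 79.81
```

```bash
cat > fit2.py <<'E'
from pose import *
yaw=np.radians(78.85); ux=np.array([np.cos(yaw),np.sin(yaw),0]); uy=np.array([-ux[1],ux[0],0]); o=np.array([.5304,.1518,0])
def toU(P): d=P-o; return np.stack([d@ux,d@uy,P[...,2]],-1)
# counter z check
print("counter top",np.nanmedian(W[380:400,330:360,2]),"scene",np.nanmedian(Ws[300:330,170:200,2]))
# rear edge subpixel in top, saturation
def edge(c,A,B,chan,half=8,n=60):
    img=chan.astype(np.float32); A=np.array(A,float);B=np.array(B,float);d=(B-A)/np.linalg.norm(B-A);nn=np.array([-d[1],d[0]])
    out=[]
    for f in np.linspace(.08,.92,n):
        p=A+(B-A)*f; k=np.arange(-half,half+.01,.25); q=p+k[:,None]*nn
        v=cv2.remap(img,q[:,0].astype(np.float32)[None],q[:,1].astype(np.float32)[None],1)[0]
        v=cv2.GaussianBlur(v[None],(9,1),1.5)[0]; g=np.abs(np.gradient(v)); i=g.argmax(); out.append(p+nn*k[i])
    out=np.array(out); l=cv2.fitLine(out.astype(np.float32),cv2.DIST_HUBER,0,.01,.01).ravel()
    r=(out-l[2:])@np.array([-l[1],l[0]]); return l,np.median(np.abs(r)),out
sat=cv2.cvtColor(t["frame"],cv2.COLOR_RGB2HSV)[...,1]
l,r,out=edge(t,(195,189),(156.7,335.7),sat)
for k in(-60,0,60):
    print("rear edge U",np.round(toU(ray(t,*(l[2:]+k*l[:2]),.174))*1000,1),r)
val=cv2.cvtColor(s["frame"],cv2.COLOR_RGB2GRAY)
l,r,out=edge(s,(400,333.5),(489.5,263.2),val,6)
for k in(-40,0,40):
    print("scene rear edge U",np.round(toU(ray(s,*(l[2:]+k*l[:2]),.174))*1000,1),r)
# rear face
U=toU(Ws); m=(U[...,2]>.03)&(U[...,2]<.15)&(np.abs(U[...,1])<.15)&(np.abs(U[...,0]-.1025)<.02); print("rear face x",np.median(U[m][:,0]),m.sum())
U=toU(W); m=(U[...,2]<.170)&(U[...,2]>.12)&(U[...,1]>.15)&(U[...,1]<.172)&(U[...,0]>-.1)&(U[...,0]<-.02); Q=U[m]
print("slant: ",m.sum(),np.polyfit(Q[:,0],Q[:,2],1), np.median(Q[:,2]-.15-(Q[:,0]+.05)*np.tan(np.radians(35))))
E
python3 fit2.py
```

```text
counter top -0.00015495238252859938 scene 0.0017370217045745216
rear edge U [107.2 138.4 174. ] 0.22480815148885366
rear edge U [107.2   2.1 174. ] 0.22480815148885366
rear edge U [ 107.2 -139.6  174. ] 0.22480815148885366
scene rear edge U [ 110.6 -135.6  174. ] 0.5330087310545735
scene rear edge U [110.1 -17.4 174. ] 0.5330087310545735
scene rear edge U [109.6 112.4 174. ] 0.5330087310545735
rear face x 0.1076207180545874 2049
slant:  313 [0.67628748 0.18435913] 0.0007864025889203789
```

```bash
cat >> fit2.py <<'E'
print("profiles")
for y0 in (.165,.06,.045,-.02,-.06,-.1,-.16):
    m=(np.abs(U[...,1]-y0)<.004)&(U[...,0]>-.14)&(U[...,0]<.01)&(U[...,2]<.3)
    Q=U[m]; Q=Q[Q[:,0].argsort()]
    b=np.round(Q[:,0]/.005).astype(int)
    print(y0,[(int(k*5),round(float(np.median(Q[b==k][:,2])*1000))) for k in np.unique(b)])
hsv=cv2.cvtColor(t["frame"],cv2.COLOR_RGB2HSV)
m=(hsv[...,0]>20)&(hsv[...,0]<32)&(hsv[...,1]>120)&(hsv[...,2]>90); m[:300]=0;m[:,:190]=0;m[355:]=0;m[:,270:]=0
v,u=np.nonzero(m); print(len(u)); k=cv2.convexHull(np.stack([u,v],1).astype(np.float32)); e=cv2.fitEllipse(k); print("ring",e)
m=((hsv[...,0]<6)|(hsv[...,0]>174))&(hsv[...,1]>170)&(hsv[...,2]>60); Q=U[m]; Q=Q[(Q[:,1]>.05)&(Q[:,1]<.2)&(Q[:,2]>.1)]
print(np.round(Q[Q[:,2].argsort()[::-12]]*1000))
E
python3 fit2.py | sed -n '/profiles/,$p'
python3 - <<'E'
from h import *
t=load("top0"); s=load("scene0")
crop(t,205,295,75,65,8,"pics/k.png"); crop(s,400,200,60,70,8,"pics/k2.png");
E
```

```text
profiles
0.165 [(-140, 2), (-135, 0), (-130, -2), (-125, 0), (-120, -1), (-115, 3), (-110, 1), (-105, 2), (-100, 2), (-95, 67), (-90, 121), (-85, 120), (-80, 130), (-75, 132), (-70, 139), (-65, 140), (-60, 143), (-55, 146), (-50, 151), (-45, 154), (-40, 158), (-35, 161), (-30, 165), (-25, 172), (-20, 173), (-15, 173), (-10, 173), (-5, 174), (0, 174), (5, 174), (10, 177)]
0.06 [(-140, 3), (-135, -1), (-130, 1), (-125, -2), (-120, -1), (-115, 2), (-110, -1), (-105, 0), (-100, -1), (-95, 65), (-90, 120), (-85, 122), (-80, 127), (-75, 134), (-70, 134), (-65, 141), (-60, 144), (-55, 146), (-50, 151), (-45, 155), (-40, 158), (-35, 160), (-30, 164), (-25, 169), (-20, 174), (-15, 175), (-10, 174), (-5, 175), (0, 173), (5, 175), (10, 174)]
0.045 [(-140, 1), (-135, 1), (-130, 0), (-125, 1), (-120, -1), (-115, 4), (-110, 2), (-105, 1), (-100, -1), (-95, 71), (-90, 122), (-85, 124), (-80, 127), (-75, 135), (-70, 137), (-65, 137), (-60, 144), (-55, 146), (-50, 151), (-45, 155), (-40, 159), (-35, 161), (-30, 165), (-25, 169), (-20, 170), (-15, 172), (-10, 174), (-5, 176), (0, 174), (5, 191), (10, 
[... 941 characters left out ...]
5234375), (29.054553985595703, 33.1981315612793), 15.091720581054688)
[[-57. 120. 214.]
 [-64. 120. 205.]
 [-60. 112. 201.]
 [-50. 118. 198.]
 [-52. 122. 196.]
 [-72. 120. 193.]
 [-75. 124. 191.]
 [-45. 114. 190.]
 [-85. 117. 188.]
 [-41. 119. 186.]
 [-94. 121. 184.]
 [-85. 110. 182.]
 [-96. 112. 179.]
 [-96. 121. 177.]
 [-37. 126. 174.]
 [-36. 115. 172.]
 [-41.  98. 172.]
 [-47. 135. 171.]
 [-45. 124. 170.]
 [-55. 129. 169.]
 [-51. 102. 168.]
 [-55. 140. 166.]
 [-60. 102. 165.]
 [-51. 104. 165.]
 [-61. 137. 163.]
 [-58. 126. 162.]
 [-62. 134. 161.]
 [-51.  97. 160.]
 [-59. 130. 158.]
 [-73. 132. 157.]
 [-67. 107. 156.]
 [-76. 128. 154.]
 [-69.  99. 153.]
 [-67. 130. 151.]
 [-73. 108. 149.]]
```

View pics/k.png

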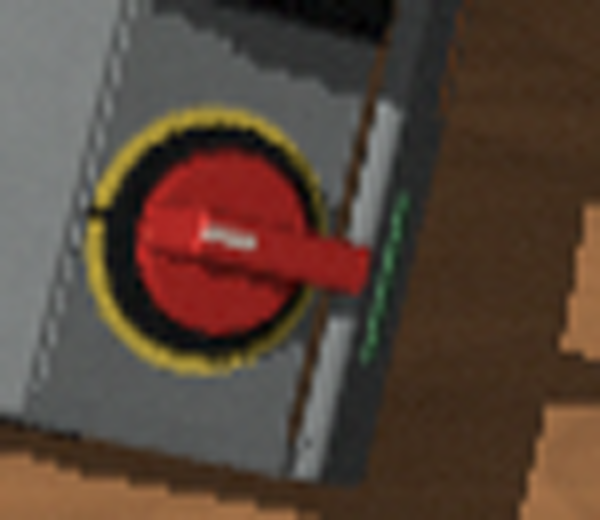

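```bash
cat >> fit2.py <<'E'
print("RING")
n=ux*0; 
def rayplane(c,u,v,a,b):
    # plane z=a+b*xU
    lo,hi=0.05,0.3
    for _ in range(60):
        m=(lo+hi)/2; p=ray(c,u,v,m); xu=toU(p)[0]
        # descending ray: above plane if m> a+b*xu
        if m>a+b*xu: hi=m
        else: lo=m
    return toU(p)
for a,b in((.18436,.6763),(.150+.05*.7002+.0008,.7002)):
    print(np.round(rayplane(t,230.1,324.57,a,b)*1000,1))
E
python3 fit2.py | sed -n '/RING/,$p'
python3 - <<'E'
from h import *
t=load("top0"); s=load("scene0")
crop(t,225,200,60,110,7,"pics/m.png"); crop(s,340,240,90,70,8,"pics/m2.png");
E
```

```text
RING
[-49.8 116.4 150.7]
[-49.8 116.4 150.9]
```

View pics/m.png

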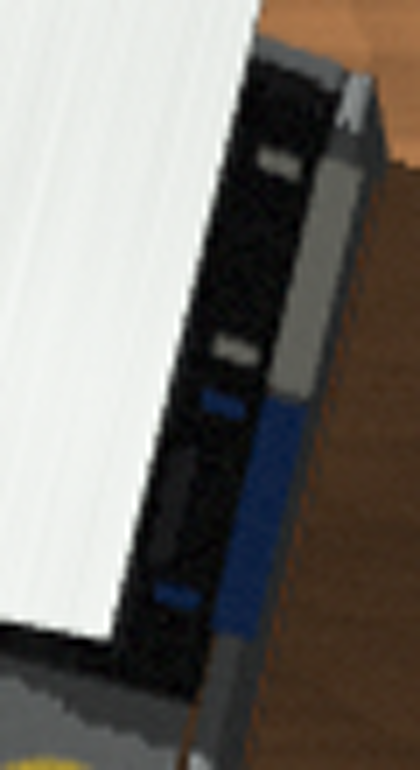

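View pics/m2.png

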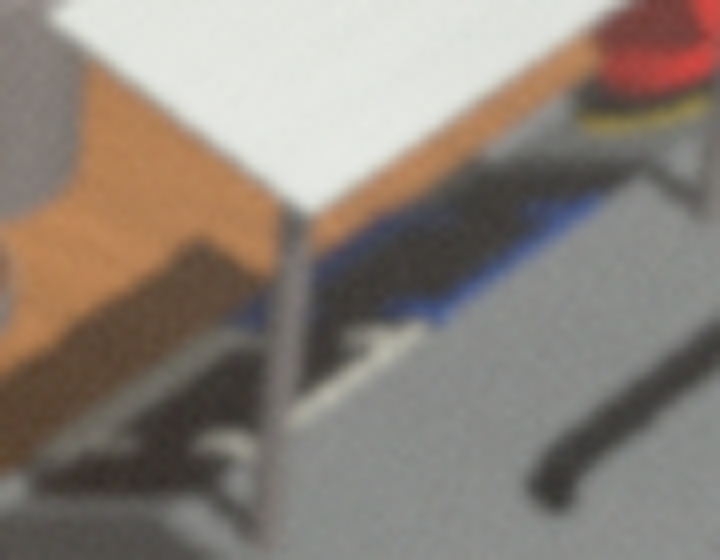

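```bash
cat > fit3.py <<'E'
from fit2 import *
print("STRIP")
for nm,p in dict(blueTop=(265.4,256.9),blueBot=(258.3,290.9),gt1=(279,162),gt2=(236,350),bt1=(223,403),bt2=(177,595),slat=(178,505)).items():
    if p[0]<240 or p[1]>295 or nm[0:2] in("gt","bt"): p=(225+p[0]/7,200+p[1]/7)
    q=rayplane(t,*p,.1850,.7002); print(nm,np.round(q*1000,1))
U=toU(W)
zx=np.array([np.sin(np.radians(35)),0,-np.cos(np.radians(35))]) # into bay
xx=np.array([np.cos(np.radians(35)),0,np.sin(np.radians(35))])
for c,nm in((U,"top"),(toU(Ws),"scene")):
  for y0 in(-17,-103):
    d=c-np.array([-.05,y0/1000,.15]); D=d@zx; X=d@xx
    m=(np.abs(d[...,1])<.018)&(np.abs(X)<.030)&(D>.004)&(D<.135)
    print(nm,y0,m.sum(),np.round(np.percentile(D[m],[5,25,50,75,95])*1000,1) if m.sum() else "", np.round([X[m].min(),X[m].max()],3) if m.sum() else '')
E
python3 fit3.py | sed -n '/STRIP/,$p'
```

```text
STRIP
blueTop [-90.8 -59.2 121.4]
blueBot [-92.5  24.2 120.3]
gt1 [ -72.6 -137.5  134.2]
gt2 [-72.9 -70.3 134. ]
bt1 [-72.7 -51.5 134.1]
bt2 [-72.4  15.8 134.3]
slat [-66.3 -13.6 138.6]
top -17 3 [31.4 32.9 34.7 39.1 42.6] [-0.03  -0.029]
top -103 98 [ 5.3  7.8  9.9 11.4 14.5] [-0.03  -0.009]
scene -17 5 [ 9.7 11.4 14.4 17.  17.3] [-0.03  -0.021]
scene -103 38 [6.7 7.6 8.2 8.8 9.6] [-0.029  0.007]
```

```bash
cat > fit4.py <<'E'
from pose import *
def comp(Z,seed,lo,hi):
    m=((Z[...,2]>lo)&(Z[...,2]<hi)).astype(np.uint8); n,l=cv2.connectedComponents(m,connectivity=4); return l==l[seed[1],seed[0]]
for seed,lo,hi,nm in(((387,225),.125,.145,"packtop"),((371,240),.030,.050,"charger"),((406,310),.055,.080,"crate rim")):
    m=comp(W,seed,lo,hi); P=W[m]; print(nm,np.median(P[:,2])); rect(P,nm)
# colour based: charger white
hsv=cv2.cvtColor(t["frame"],cv2.COLOR_RGB2HSV)
m=(hsv[...,2]>150)&(hsv[...,1]<60); n,l=cv2.connectedComponents(m.astype(np.uint8)); m=(l==l[240,371]); v,u=np.nonzero(m)
q=np.array([ray(t,a,b,.04) for a,b in zip(u,v)]); rect(q,"white")
for f in ("packtop",):
    m=comp(Ws,(262,248),.120,.15); P=Ws[m]; print(np.median(P[:,2]),len(P)); rect(P,"scene pack")
crop(t,350,200,65,70,8,"pics/p.png")
E
python3 fit4.py
```

```text
packtop 0.1341204344363376
packtop 450 [ 645.7 -241.4] [63.3 43.2] 7.69
charger 0.03958982004859109
charger 889 [ 646.  -241.6] [112.1  92.9] 7.71
crate rim 0.06831614445392704
crate rim 717 [ 458.5 -359.8] [137.6 175.8] 88.17
white 612 [ 646.5 -241.4] [110.1  92.7] 6.84
0.13462596984953829 326
scene pack 326 [ 651.3 -241.5] [66.7 47. ] 14.08
```

View pics/p.png

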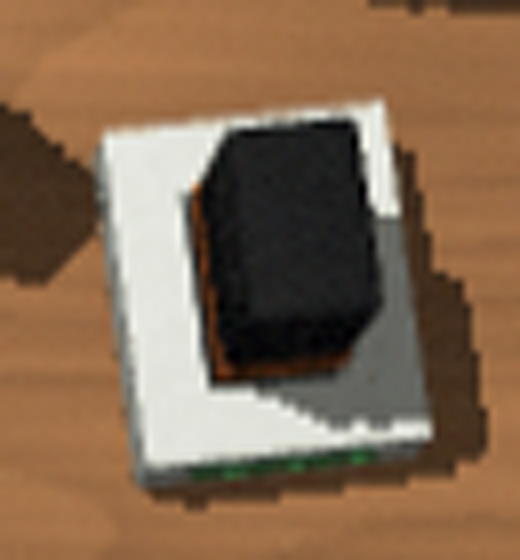

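```bash
cat > plan.py <<'E'
import numpy as np, json, sys
from scipy.spatial.transform import Rotation as Ro
yaw=np.radians(78.85); ux=np.array([np.cos(yaw),np.sin(yaw),0]); uy=np.array([-ux[1],ux[0],0]); Z=np.array([0,0,1.])
o=np.array([.5304,.1518,0])-.0007*uy
a=np.radians(35); zin=np.sin(a)*ux-np.cos(a)*Z; bx=np.cos(a)*ux+np.sin(a)*Z
def U(x,y,z): return o+ux*x+uy*y+Z*z
GREY=U(-.05,-.103,.15); BLUE=U(-.05,-.017,.15); KNOB=U(-.05,.117,.15)-.036*zin
Rbay=np.stack([bx,-uy,zin],1)
def down(yawdeg): # tool y yaw, pointing down
    w=np.radians(yawdeg); y=np.array([np.cos(w),np.sin(w),0]); z=-Z; return np.stack([np.cross(y,z),y,z],1)
def bay(M,depth,dx=0,dy=0): return M+zin*depth+bx*dx-uy*dy, Rbay
def plan(p,R,maxs=.040,maxr=7.0):
    from workcell import robot
    s=robot.sense(); P0=s["ee_pos"]; R0=Ro.from_rotvec(s["tcp_rot"]).as_matrix()
    rv=Ro.from_matrix(R0.T@R).as_rotvec(); d=p-P0
    n=max(1,int(np.ceil(max(np.linalg.norm(d)/maxs,np.degrees(np.abs(rv).max())/maxr))))
    print("t",round(s["time_s"],2),"pos",np.round(P0,4),"grip",round(s["grip_width"],4),"F",np.round(s["contact_force"],1),"J",np.round(s["joints"],2))
    print("togo world mm",np.round(d*1000,1),"tool mm",np.round(R0.T@d*1000,1),"rot deg",np.round(np.degrees(rv),2),"rows",n)
    for i in range(min(n,10)):
        Ri=R0@Ro.from_rotvec(rv*i/n).as_matrix(); print(" ",np.round(Ri.T@d/n,4).tolist(),np.round(np.degrees(rv)/n,2).tolist())
E
cat > go.py <<'E'
import sys; from plan import *
exec("plan("+sys.argv[1]+")")
E
python3 -c "
from plan import *; print(GREY,BLUE,KNOB)"
python3 go.py "np.array([.25,.55,.42]),down(40)"; python3 go.py "np.array([.60,.0,.43]),down(-11)"
```

```text
[0.62247368 0.08269046 0.15      ] [0.53809699 0.09932099 0.15      ] [0.40263332 0.10497468 0.17948947]
t 0.1 pos [0.1685 0.5756 0.2552] grip 0.0856 F [-0.6  0.4 -0.1] J [ 1.23  0.09  1.23  0.    1.82 -0.06]
togo world mm [ 81.5 -25.6 164.8] tool mm [ -85.4   -2.  -164.8] rot deg [-1.000e-01  2.000e-02  3.368e+01] rows 5
  [-0.0171, -0.0004, -0.033] [-0.02, 0.0, 6.74]
  [-0.017, 0.0016, -0.033] [-0.02, 0.0, 6.74]
  [-0.0167, 0.0036, -0.033] [-0.02, 0.0, 6.74]
  [-0.0162, 0.0056, -0.033] [-0.02, 0.0, 6.74]
  [-0.0154, 0.0074, -0.033] [-0.02, 0.0, 6.74]
t 0.1 pos [0.1685 0.5756 0.2552] grip 0.0856 F [-0.6  0.4 -0.1] J [ 1.23  0.09  1.23  0.    1.82 -0.06]
togo world mm [ 431.5 -575.6  174.8] tool mm [-575.8 -431.5 -174.1] rot deg [-9.000e-02  7.000e-02  8.468e+01] rows 19
  [-0.0303, -0.0227, -0.0092] [-0.0, 0.0, 4.46]
  [-0.032, -0.0203, -0.0092] [-0.0, 0.0, 4.46]
  [-0.0335, -0.0177, -0.0092] [-0.0, 0.0, 4.46]
  [-0.0347, -0.0151, -0.0092] [-0.0, 0.0, 4.46]
  [-0.0358, -0.0123, -0.0092] [-0.0, 0.0, 4.46]
  [-0.0367, -0.0095, -0.0092] [-0.0, 0.0, 4.46]
  [-0.0373, -0.0066, -0.0092] [-0.0, 0.0, 4.46]
  [-0.0377, -0.0037, -0.0092] [-0.0, 0.0, 4.46]
  [-0.0379, -0.0008, -0.0092] [-0.0, 0.0, 4.46]
  [-0.0378, 0.0022, -0.0092] [-0.0, 0.0, 4.46]
```

Candidates for the charged pack in the top view: black in the white charger (387,231); green (333,167) and (335,208); purple (395,180) and (512,236). I choose the black one with the orange band, and the close crop confirms it. Depth from both cameras shows a surface about 10 mm down in the grey bay, so the flat pack should be there. I raise the arm first.

>>> arm_command(gripper=[0.3,0.3,0.3,0.3,0.3], xyz=[[-0.017,0,-0.034],[-0.017,0.002,-0.034],[-0.017,0.004,-0.034],[-0.016,0.006,-0.034],[-0.015,0.007,-0.034]], rot=[[0,0,6.7],[0,0,6.7],[0,0,6.7],[0,0,6.7],[0,0,6.7]], force=60)

```text
time_s: 0.52
ee_pos: [0.2508, 0.5509, 0.4273]
tcp_rot: [-1.331, -2.846, 0.001]
contact_force: [0.1, -0.1, 0.5]
grip_width: 0.0602
```

```bash
python3 go.py "np.array([.60,-.03,.43]),down(-11)"
```

```text
t 0.52 pos [0.2508 0.5509 0.4273] grip 0.0602 F [ 0.1 -0.1  0.5] J [ 1.09  0.23  0.77 -0.    2.15  0.39]
togo world mm [ 349.2 -580.9    2.7] tool mm [-669.7 -104.2   -2.4] rot deg [-3.000e-02  4.000e-02  5.086e+01] rows 17
  [-0.0394, -0.0061, -0.0001] [-0.0, 0.0, 2.99]
  [-0.0397, -0.0041, -0.0001] [-0.0, 0.0, 2.99]
  [-0.0398, -0.002, -0.0001] [-0.0, 0.0, 2.99]
  [-0.0399, 0.0001, -0.0001] [-0.0, 0.0, 2.99]
  [-0.0398, 0.0022, -0.0001] [-0.0, 0.0, 2.99]
  [-0.0396, 0.0042, -0.0001] [-0.0, 0.0, 2.99]
  [-0.0394, 0.0063, -0.0001] [-0.0, 0.0, 2.99]
  [-0.039, 0.0084, -0.0001] [-0.0, 0.0, 2.99]
  [-0.0385, 0.0104, -0.0002] [-0.0, 0.0, 2.99]
  [-0.0379, 0.0124, -0.0002] [-0.0, 0.0, 2.99]
```

>>> arm_command(gripper=[0.3,0.3,0.3,0.3,0.3], xyz=[[-0.039,-0.006,0],[-0.04,-0.004,0],[-0.04,-0.002,0],[-0.04,0,0],[-0.04,0.002,0]], rot=[[0,0,3],[0,0,3],[0,0,3],[0,0,3],[0,0,3]])

```text
time_s: 0.93
ee_pos: [0.3547, 0.3792, 0.4257]
tcp_rot: [-1.687, -2.65, 0.001]
contact_force: [0.3, -0.3, -0.3]
grip_width: 0.0597
```

>>> arm_command(gripper=[0.3,0.3,0.3,0.3,0.3], xyz=[[-0.04,0.004,0],[-0.039,0.006,0],[-0.039,0.008,0],[-0.038,0.01,0],[-0.038,0.012,0]], rot=[[0,0,3],[0,0,3],[0,0,3],[0,0,3],[0,0,3]])

```text
time_s: 1.35
ee_pos: [0.4564, 0.2085, 0.426]
tcp_rot: [-2.018, -2.407, 0.001]
contact_force: [-0.0, -0.5, 1.1]
grip_width: 0.06
```

```bash
python3 go.py "*bay(GREY,-.17)"
```

```text
t 1.35 pos [0.4564 0.2085 0.426 ] grip 0.06 F [-0.  -0.5  1.1] J [ 0.36 -0.07  1.08  0.    2.13  0.19]
togo world mm [ 147.3 -221.5 -136.7] tool mm [-243.7  106.4  136.7] rot deg [-6.49 34.6  20.52] rows 8
  [-0.0305, 0.0133, 0.0171] [-0.81, 4.33, 2.57]
  [-0.0311, 0.0145, 0.015] [-0.81, 4.33, 2.57]
  [-0.0314, 0.0157, 0.0128] [-0.81, 4.33, 2.57]
  [-0.0316, 0.0169, 0.0107] [-0.81, 4.33, 2.57]
  [-0.0315, 0.0182, 0.0085] [-0.81, 4.33, 2.57]
  [-0.0312, 0.0195, 0.0064] [-0.81, 4.33, 2.57]
  [-0.0308, 0.0208, 0.0044] [-0.81, 4.33, 2.57]
  [-0.03, 0.0221, 0.0024] [-0.81, 4.33, 2.57]
```

```bash
python3 go.py "np.array([.60,-.06,.43]),Rbay"
```

```text
t 1.35 pos [0.4564 0.2085 0.426 ] grip 0.06 F [-0.  -0.5  1.1] J [ 0.36 -0.07  1.08  0.    2.13  0.19]
togo world mm [ 143.6 -268.5    4. ] tool mm [-289.4   94.6   -4.1] rot deg [-6.49 34.6  20.52] rows 8
  [-0.0362, 0.0118, -0.0005] [-0.81, 4.33, 2.57]
  [-0.0355, 0.0135, -0.003] [-0.81, 4.33, 2.57]
  [-0.0345, 0.0151, -0.0055] [-0.81, 4.33, 2.57]
  [-0.0333, 0.0167, -0.0078] [-0.81, 4.33, 2.57]
  [-0.0318, 0.0183, -0.01] [-0.81, 4.33, 2.57]
  [-0.0302, 0.0198, -0.0121] [-0.81, 4.33, 2.57]
  [-0.0282, 0.0213, -0.014] [-0.81, 4.33, 2.57]
  [-0.0261, 0.0228, -0.0158] [-0.81, 4.33, 2.57]
```

>>> arm_command(gripper=[0.3,0.3,0.3,0.3], xyz=[[-0.036,0.012,-0.001],[-0.035,0.0135,-0.003],[-0.0345,0.015,-0.0055],[-0.033,0.0165,-0.008]], rot=[[-0.8,4.3,2.6],[-0.8,4.3,2.6],[-0.8,4.3,2.6],[-0.8,4.3,2.6]])

```text
time_s: 1.68
ee_pos: [0.5281, 0.0753, 0.4293]
tcp_rot: [-2.076, -2.061, -0.352]
contact_force: [0.5, 1.2, 0.2]
grip_width: 0.0597
```

>>> arm_command(gripper=[0.3,0.3,0.3,0.3], xyz=[[-0.032,0.0185,-0.01],[-0.03,0.02,-0.012],[-0.028,0.0215,-0.014],[-0.026,0.023,-0.016]], rot=[[-0.8,4.3,2.6],[-0.8,4.3,2.6],[-0.8,4.3,2.6],[-0.8,4.3,2.6]])

```text
time_s: 2.02
ee_pos: [0.6007, -0.0593, 0.4316]
tcp_rot: [-2.074, -1.695, -0.652]
contact_force: [1.0, 0.6, 0.6]
grip_width: 0.0597
```

```bash
python3 go.py "*bay(GREY,-.14)"
```

```text
t 2.02 pos [ 0.6007 -0.0593  0.4316] grip 0.0597 F [1.  0.6 0.6] J [-0.45  0.19  0.91  0.7   2.1   0.09]
togo world mm [   6.3   63.2 -166.9] tool mm [-44.  -6. 173.] rot deg [ 0.05 -0.01 -0.3 ] rows 5
  [-0.0088, -0.0012, 0.0346] [0.01, -0.0, -0.06]
  [-0.0088, -0.0012, 0.0346] [0.01, -0.0, -0.06]
  [-0.0088, -0.0012, 0.0346] [0.01, -0.0, -0.06]
  [-0.0088, -0.0012, 0.0346] [0.01, -0.0, -0.06]
  [-0.0088, -0.0012, 0.0346] [0.01, -0.0, -0.06]
```

>>> arm_command(gripper=[0.3,0.3,0.3,0.3,0.3], xyz=[[-0.0088,-0.0012,0.0346],[-0.0088,-0.0012,0.0346],[-0.0088,-0.0012,0.0346],[-0.0088,-0.0012,0.0346],[-0.0088,-0.0012,0.0346]], rot=[[0,0,-0.1],[0,0,-0.1],[0,0,-0.1],[0,0,0],[0,0,0]])

```text
time_s: 2.43
ee_pos: [0.6062, 0.0057, 0.262]
tcp_rot: [-2.07, -1.705, -0.648]
contact_force: [0.3, 0.2, 0.2]
grip_width: 0.0598
```

```bash
python3 go.py "*bay(GREY,.031)"
python3 - <<'E'
from workcell import imaging
from h import *
for n in("scene","top"):
    c=imaging.capture(n); 
    np.savez(f"{n}1.npz",**c)
    if n=="top": crop(c,180,150,220,200,3,"pics/top1.png")
    else: crop(c,300,130,200,200,3,"pics/scene1.png")
E
```

```text
t 2.43 pos [0.6062 0.0057 0.262 ] grip 0.0598 F [0.3 0.2 0.2] J [-0.35  0.08  1.33  0.62  1.79 -0.04]
togo world mm [  19.7   94.5 -137.4] tool mm [  0.9   1.3 167.9] rot deg [-0.06  0.22  0.08] rows 5
  [0.0002, 0.0003, 0.0336] [-0.01, 0.04, 0.02]
  [0.0001, 0.0002, 0.0336] [-0.01, 0.04, 0.02]
  [0.0001, 0.0002, 0.0336] [-0.01, 0.04, 0.02]
  [0.0001, 0.0002, 0.0336] [-0.01, 0.04, 0.02]
  [0.0001, 0.0002, 0.0336] [-0.01, 0.04, 0.02]
```

View pics/top1.png

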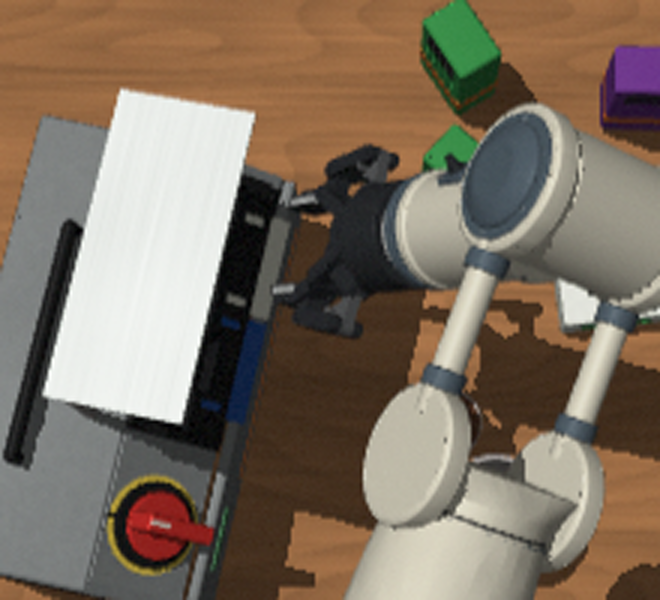

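View pics/scene1.png

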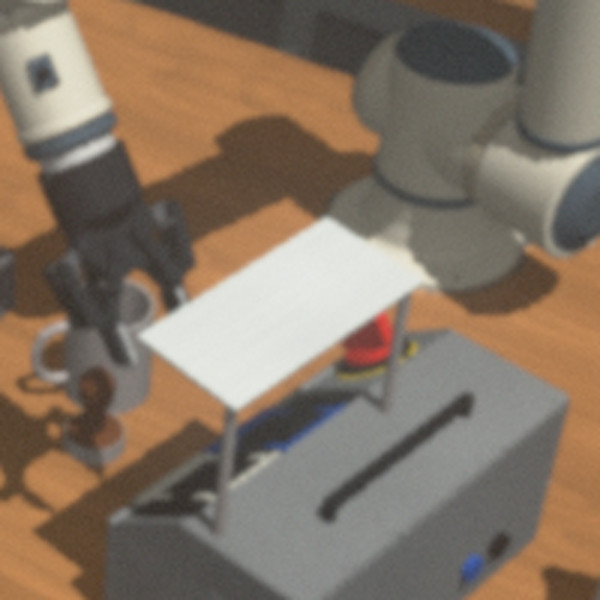

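The fingers straddle the grey-trimmed bay (crop (300,200) and (285,290)), the tool leans with the bay and the hood is clear. I go in along the axis.

>>> arm_command(gripper=[0.3,0.3,0.3,0.3,0.3], xyz=[[0.001,0.001,0.028],[0,0,0.028],[0,0,0.028],[0,0,0.028],[0,0,0.01]], rot=[[0,0.2,0.1],[0,0,0],[0,0,0],[0,0,0],[0,0,0]])

```text
time_s: 2.95
ee_pos: [0.6208, 0.0758, 0.1639]
tcp_rot: [-2.067, -1.702, -0.65]
contact_force: [-0.6, 0.1, -0.2]
grip_width: 0.0598
```

```bash
python3 go.py "*bay(GREY,.031)"
```

```text
t 2.95 pos [0.6208 0.0758 0.1639] grip 0.0598 F [-0.6  0.1 -0.2] J [-0.23  0.1   1.49  0.61  1.58 -0.04]
togo world mm [  5.1  24.3 -39.3] tool mm [-2.2  0.5 46.4] rot deg [-0.17 -0.    0.03] rows 2
  [-0.0011, 0.0002, 0.0232] [-0.09, -0.0, 0.02]
  [-0.0011, 0.0002, 0.0232] [-0.09, -0.0, 0.02]
```

>>> arm_command(gripper=[0.3,0.3,0.3,0.3], xyz=[[-0.001,0.0003,0.015],[-0.001,0,0.015],[0,0,0.016],[0,0,0]], rot=[[0,0,0],[0,0,0],[0,0,0],[0,0,0]])

```text
time_s: 3.28
ee_pos: [0.6275, 0.0976, 0.1299]
tcp_rot: [-2.07, -1.705, -0.656]
contact_force: [-1.1, -1.1, 0.9]
grip_width: 0.0601
```

```bash
python3 go.py "*bay(GREY,.031)"
```

```text
t 3.28 pos [0.6275 0.0976 0.1299] grip 0.0601 F [-1.1 -1.1  0.9] J [-0.19  0.12  1.52  0.61  1.5  -0.04]
togo world mm [-1.6  2.5 -5.3] tool mm [-1.2 -2.1  5.6] rot deg [0.2  0.05 0.17] rows 1
  [-0.0012, -0.0021, 0.0056] [0.2, 0.05, 0.17]
```

>>> arm_command(gripper=[0.3,0.3], xyz=[[0,0,0],[0,0,0]], rot=[[0,0,0],[0,0,0]])

```text
time_s: 3.45
ee_pos: [0.6276, 0.0977, 0.1297]
tcp_rot: [-2.07, -1.704, -0.657]
contact_force: [-2.3, -3.5, 5.6]
grip_width: 0.0598
```

```bash
python3 go.py "*bay(GREY,.031)"
```

```text
t 3.45 pos [0.6276 0.0977 0.1297] grip 0.0598 F [-2.3 -3.5  5.6] J [-0.19  0.12  1.52  0.61  1.5  -0.04]
togo world mm [-1.7  2.5 -5.1] tool mm [-1.2 -2.1  5.4] rot deg [ 0.21 -0.    0.16] rows 1
  [-0.0012, -0.0021, 0.0054] [0.21, -0.0, 0.16]
```

>>> arm_command(gripper=[0.3,0.45,0.6,0.6,0.6], xyz=[[0,-0.002,-0.007],[0,0,0],[0,0,0],[0,0,0],[0,0,0]], rot=[[0,0,0.2],[0,0,0],[0,0,0],[0,0,0],[0,0,0]])

```text
time_s: 3.87
ee_pos: [0.6242, 0.0946, 0.1337]
tcp_rot: [-2.072, -1.7, -0.654]
contact_force: [0.9, -5.5, 6.7]
grip_width: 0.0415
```

```bash
python3 go.py "*bay(GREY,.024)"
```

```text
t 3.87 pos [0.6242 0.0946 0.1337] grip 0.0415 F [ 0.9 -5.5  6.7] J [-0.2   0.11  1.52  0.61  1.51 -0.04]
togo world mm [ 0.9  1.6 -3.4] tool mm [-0.5  0.6  3.8] rot deg [ 0.15  0.01 -0.09] rows 1
  [-0.0005, 0.0006, 0.0038] [0.15, 0.01, -0.09]
```

The fingers stopped at 41.5 mm, the pack's thickness, so the flat pack is felt in the grey bay. I pull it straight out.

>>> arm_command(gripper=[0.7,0.7,0.7,0.7,0.7], xyz=[[0,0,0],[0,0,-0.01],[0,0,-0.02],[0,0,-0.02],[0,0,-0.02]], rot=[[0,0,0],[0,0,0],[0,0,0],[0,0,0],[0,0,0]], force=80)

```text
time_s: 4.28
ee_pos: [0.6158, 0.0574, 0.1878]
tcp_rot: [-2.069, -1.697, -0.651]
contact_force: [8.8, 7.2, -7.8]
grip_width: 0.0407
```

```bash
python3 go.py "*bay(GREY,-.16)"
```

```text
t 4.28 pos [0.6158 0.0574 0.1878] grip 0.0407 F [ 8.8  7.2 -7.8] J [-0.26  0.09  1.46  0.61  1.63 -0.04]
togo world mm [-11.1 -64.7  93.2] tool mm [  -0.     1.4 -114. ] rot deg [-0.14 -0.11 -0.17] rows 3
  [-0.0, 0.0005, -0.038] [-0.05, -0.04, -0.06]
  [-0.0, 0.0005, -0.038] [-0.05, -0.04, -0.06]
  [-0.0001, 0.0005, -0.038] [-0.05, -0.04, -0.06]
```

>>> arm_command(gripper=[0.7,0.7,0.7,0.7,0.7], xyz=[[0,0.001,-0.02],[0,0.0005,-0.024],[0,0,-0.025],[0,0,-0.025],[0,0,-0.025]], rot=[[0,0,0],[0,0,0],[0,0,0],[0,0,0],[0,0,0]])

```text
time_s: 4.7
ee_pos: [0.603, -0.0119, 0.2853]
tcp_rot: [-2.071, -1.696, -0.645]
contact_force: [0.4, -0.7, -4.7]
grip_width: 0.0408
```

```bash
python3 go.py "np.array([.59,-.10,.33]),Rbay"
```

```text
t 4.7 pos [ 0.603  -0.0119  0.2853] grip 0.0408 F [ 0.4 -0.7 -4.7] J [-0.38  0.09  1.28  0.62  1.84 -0.03]
togo world mm [-13.  -88.1  44.7] tool mm [-47.3   4.1 -87.6] rot deg [-0.27  0.07 -0.28] rows 3
  [-0.0158, 0.0014, -0.0292] [-0.09, 0.02, -0.09]
  [-0.0158, 0.0014, -0.0292] [-0.09, 0.02, -0.09]
  [-0.0158, 0.0014, -0.0292] [-0.09, 0.02, -0.09]
```

>>> arm_command(gripper=[0.7,0.7,0.7], xyz=[[-0.016,0.0014,-0.029],[-0.016,0.0014,-0.029],[-0.016,0.0014,-0.029]], rot=[[0,0,0],[0,0,0],[0,0,0]])

```text
time_s: 4.95
ee_pos: [0.5899, -0.1006, 0.3292]
tcp_rot: [-2.07, -1.697, -0.646]
contact_force: [0.6, -0.1, -5.7]
grip_width: 0.0411
```

```bash
python3 go.py "np.array([.4585,-.36,.30]),down(-2)"
```

```text
t 4.95 pos [ 0.5899 -0.1006  0.3292] grip 0.0411 F [ 0.6 -0.1 -5.7] J [-0.52  0.16  1.13  0.64  1.99 -0.1 ]
togo world mm [-131.4 -259.4  -29.2] tool mm [-246.5  -78.3 -136.1] rot deg [  2.48 -34.91  -9.02] rows 8
  [-0.0308, -0.0098, -0.017] [0.31, -4.36, -1.13]
  [-0.0318, -0.0105, -0.0146] [0.31, -4.36, -1.13]
  [-0.0326, -0.0112, -0.0121] [0.31, -4.36, -1.13]
  [-0.0332, -0.0119, -0.0095] [0.31, -4.36, -1.13]
  [-0.0336, -0.0126, -0.0069] [0.31, -4.36, -1.13]
  [-0.0338, -0.0133, -0.0042] [0.31, -4.36, -1.13]
  [-0.0337, -0.014, -0.0016] [0.31, -4.36, -1.13]
  [-0.0335, -0.0146, 0.001] [0.31, -4.36, -1.13]
```

>>> arm_command(gripper=[0.7,0.7,0.7,0.7], xyz=[[-0.031,-0.01,-0.017],[-0.032,-0.0105,-0.0145],[-0.0325,-0.011,-0.012],[-0.033,-0.012,-0.0095]], rot=[[0.3,-4.4,-1.1],[0.3,-4.4,-1.1],[0.3,-4.4,-1.1],[0.3,-4.4,-1.1]])

```text
time_s: 5.28
ee_pos: [0.5236, -0.2309, 0.3137]
tcp_rot: [-2.189, -1.947, -0.34]
contact_force: [0.3, -0.6, -6.0]
grip_width: 0.0411
```

>>> arm_command(gripper=[0.7,0.7,0.7,0.7,0.7], xyz=[[-0.0335,-0.0125,-0.007],[-0.034,-0.0135,-0.004],[-0.034,-0.014,-0.0015],[-0.0335,-0.0145,0.001],[0,0,0]], rot=[[0.3,-4.4,-1.1],[0.3,-4.4,-1.1],[0.3,-4.4,-1.1],[0.3,-4.2,-1.1],[0,0,0]])

```text
time_s: 5.7
ee_pos: [0.4555, -0.3627, 0.2984]
tcp_rot: [2.267, 2.172, -0.008]
contact_force: [0.8, 1.0, -5.8]
grip_width: 0.0413
```

```bash
python3 go.py "np.array([.4585,-.36,.14]),down(-2)"
python3 - <<'E'
from workcell import imaging
from h import *
for n in("scene","top"):
    c=imaging.capture(n); 
    np.savez(f"{n}2.npz",**c)
    if n=="top": crop(c,310,200,220,200,3,"pics/top2.png")
    else: crop(c,150,90,260,200,3,"pics/scene2.png")
E
```

```text
t 5.7 pos [ 0.4555 -0.3627  0.2984] grip 0.0413 F [ 0.8  1.  -5.8] J [-0.73  0.05  1.19 -0.01  1.89 -0.69]
togo world mm [   3.     2.7 -158.4] tool mm [  3.6   3.2 158.4] rot deg [-0.12  0.3  -0.46] rows 4
  [0.0009, 0.0008, 0.0396] [-0.03, 0.08, -0.12]
  [0.0009, 0.0008, 0.0396] [-0.03, 0.08, -0.12]
  [0.0008, 0.0008, 0.0396] [-0.03, 0.08, -0.12]
  [0.0007, 0.0007, 0.0396] [-0.03, 0.08, -0.12]
```

View pics/scene2.png

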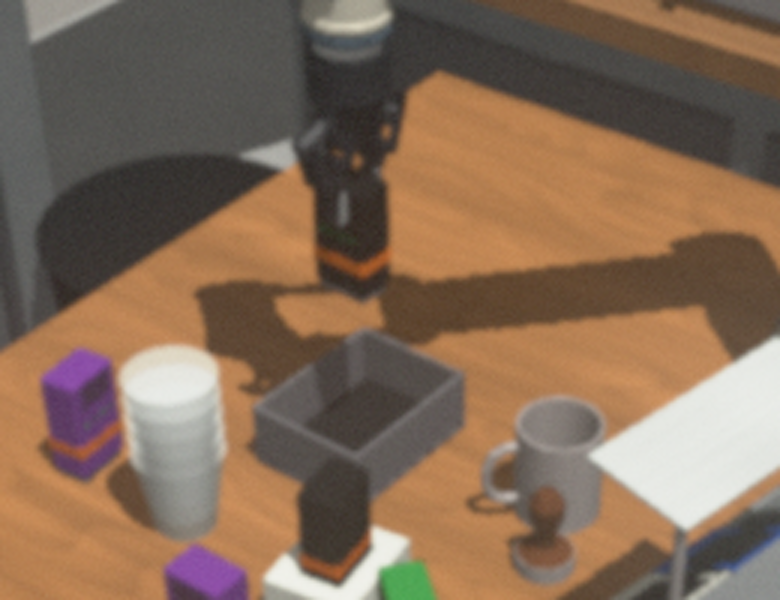

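View pics/top2.png

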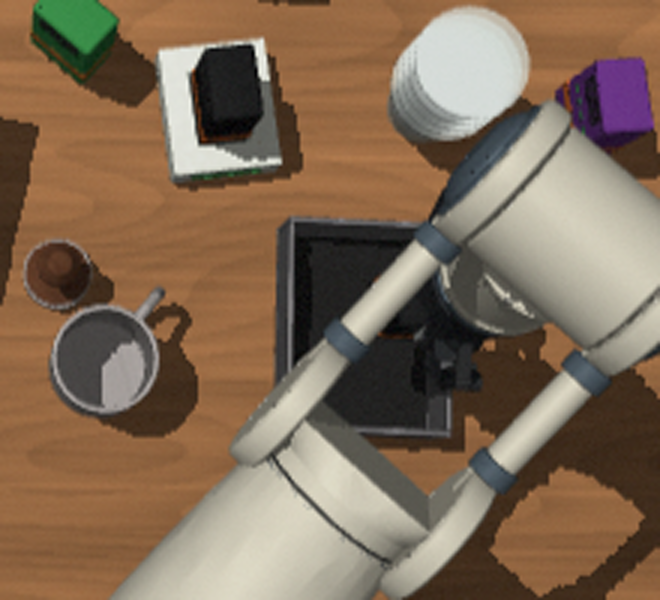

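The pack hangs upright in the jaws (scene crop (352,230)) above the crate. I lower it.

>>> arm_command(gripper=[0.7,0.7,0.7,0.7,0.7], xyz=[[0.001,0.001,0.038],[0.001,0.001,0.038],[0.001,0.001,0.038],[0.0005,0,0.036],[0,0,0]], rot=[[0,0,0],[0,0,0],[0,0,0],[0,0,0],[0,0,0]])

```text
time_s: 6.22
ee_pos: [0.4591, -0.3516, 0.1392]
tcp_rot: [-2.253, -2.167, -0.002]
contact_force: [-1.8, 1.8, -8.9]
grip_width: 0.0409
```

>>> arm_command(gripper=[0.7,0.7,0.7,0.7,0.7], xyz=[[0,0,0.006],[0,0,0.006],[0,0,0.004],[0,0,0.003],[0,0,0]], rot=[[0,0,0],[0,0,0],[0,0,0],[0,0,0],[0,0,0]])

```text
time_s: 6.63
ee_pos: [0.4629, -0.3564, 0.1334]
tcp_rot: [2.261, 2.173, 0.003]
contact_force: [0.4, -0.2, -5.9]
grip_width: 0.041
```

```bash
python3 go.py "np.array([.4585,-.36,.12]),down(-2)"
```

```text
t 6.63 pos [ 0.4629 -0.3564  0.1334] grip 0.041 F [ 0.4 -0.2 -5.9] J [-0.72  0.05  1.49  0.    1.59 -0.68]
togo world mm [ -4.4  -3.6 -13.4] tool mm [-3.7 -4.3 13.4] rot deg [ 0.32  0.16 -0.28] rows 1
  [-0.0037, -0.0043, 0.0134] [0.32, 0.16, -0.28]
```

>>> arm_command(gripper=[0.7,0.7], xyz=[[0,0,0],[0,0,0]], rot=[[0,0,0],[0,0,0]])

```text
time_s: 6.8
ee_pos: [0.4627, -0.3563, 0.1332]
tcp_rot: [2.261, 2.173, 0.003]
contact_force: [0.1, 0.3, -4.7]
grip_width: 0.0411
```

```bash
python3 go.py "np.array([.4585,-.36,.12]),down(-2)"
```

```text
t 6.8 pos [ 0.4627 -0.3563  0.1332] grip 0.0411 F [ 0.1  0.3 -4.7] J [-0.72  0.05  1.49  0.    1.59 -0.68]
togo world mm [ -4.2  -3.7 -13.2] tool mm [-3.8 -4.1 13.1] rot deg [ 0.29  0.15 -0.28] rows 1
  [-0.0038, -0.0041, 0.0131] [0.29, 0.15, -0.28]
```

>>> arm_command(gripper=[0.7,0.7,0.7,0.7], xyz=[[-0.001,-0.001,0.005],[-0.001,-0.001,0.004],[-0.001,-0.001,0.002],[0,0,0]], rot=[[0,0,0],[0,0,0],[0,0,0],[0,0,0]])

```text
time_s: 7.13
ee_pos: [0.4586, -0.3588, 0.1198]
tcp_rot: [2.264, 2.175, 0.002]
contact_force: [-0.1, -0.4, -5.8]
grip_width: 0.0411
```

>>> arm_command(gripper=[0.7,0.7,0.7], xyz=[[0,0,0.002],[0,0,0],[0,0,0]], rot=[[0,0,0],[0,0,0],[0,0,0]])

```text
time_s: 7.38
ee_pos: [0.4592, -0.3591, 0.1195]
tcp_rot: [2.262, 2.174, 0.002]
contact_force: [-2.1, 1.6, -3.6]
grip_width: 0.0409
```

>>> arm_command(gripper=[0.7,0.7,0.7], xyz=[[0,0,0.002],[0,0,0.001],[0,0,0]], rot=[[0,0,0],[0,0,0],[0,0,0]])

```text
time_s: 7.63
ee_pos: [0.4593, -0.3592, 0.1194]
tcp_rot: [2.261, 2.173, 0.002]
contact_force: [-5.5, 3.9, 10.0]
grip_width: 0.0407
```

>>> arm_command(gripper=[0.7,0.45,0.3,0.3,0.3], xyz=[[0,0,-0.002],[0,0,0],[0,0,0],[0,0,0],[0,0,0]], rot=[[0,0,0],[0,0,0],[0,0,0],[0,0,0],[0,0,0]])

```text
time_s: 8.05
ee_pos: [0.4596, -0.359, 0.1182]
tcp_rot: [2.262, 2.174, 0.003]
contact_force: [-0.0, 0.8, 0.3]
grip_width: 0.0601
```

>>> arm_command(gripper=[0.3,0.3,0.3,0.3,0.3], xyz=[[0,0,-0.015],[0,0,-0.03],[0,0,-0.04],[0,0,-0.04],[0,0,-0.02]], rot=[[0,0,0],[0,0,0],[0,0,0],[0,0,0],[0,0,0]])

```text
time_s: 8.47
ee_pos: [0.4594, -0.3591, 0.269]
tcp_rot: [2.257, 2.169, 0.003]
contact_force: [0.5, -0.6, 1.4]
grip_width: 0.0595
```

```bash
python3 go.py "np.array([.646,-.2415,.26]),down(-82.7)"
python3 - <<'E'
from workcell import imaging
from h import *
for n in("scene","top"):
    c=imaging.capture(n); 
    np.savez(f"{n}3.npz",**c)
    if n=="scene": crop(c,150,90,260,200,3,"pics/scene3.png")
E
```

```text
t 8.47 pos [ 0.4594 -0.3591  0.269 ] grip 0.0595 F [ 0.5 -0.6  1.4] J [-0.72  0.04  1.26  0.    1.83 -0.68]
togo world mm [186.6 117.6  -9. ] tool mm [125.  181.7  10. ] rot deg [ 0.69 -0.09 80.43] rows 12
  [0.0104, 0.0151, 0.0008] [0.06, -0.01, 6.7]
  [0.0121, 0.0138, 0.0008] [0.06, -0.01, 6.7]
  [0.0136, 0.0123, 0.0008] [0.06, -0.01, 6.7]
  [0.015, 0.0106, 0.0008] [0.06, -0.01, 6.7]
  [0.0161, 0.0088, 0.0008] [0.06, -0.01, 6.7]
  [0.017, 0.0069, 0.0008] [0.06, -0.01, 6.7]
  [0.0177, 0.0048, 0.0008] [0.06, -0.01, 6.7]
  [0.0182, 0.0027, 0.0008] [0.06, -0.01, 6.7]
  [0.0184, 0.0006, 0.0007] [0.06, -0.01, 6.7]
  [0.0183, -0.0015, 0.0007] [0.06, -0.01, 6.7]
```

View pics/scene3.png

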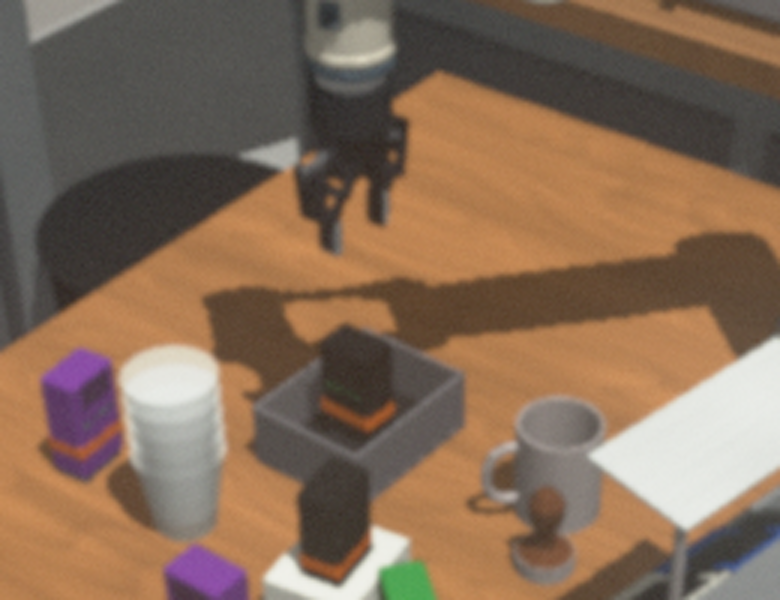

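The flat pack stands in the crate (crop (357,380)). Next is the charged pack.

>>> arm_command(gripper=[0.3,0.3,0.3,0.3,0.3], xyz=[[0.0104,0.0151,0],[0.0121,0.0138,0],[0.0136,0.0123,0],[0.015,0.0106,0],[0.0161,0.0088,0]], rot=[[0,0,6.7],[0,0,6.7],[0,0,6.7],[0,0,6.7],[0,0,6.7]])

```text
time_s: 8.98
ee_pos: [0.5369, -0.3091, 0.2617]
tcp_rot: [2.799, 1.423, 0.003]
contact_force: [0.1, 0.1, 0.1]
grip_width: 0.0596
```

>>> arm_command(gripper=[0.3,0.3,0.3,0.3,0.3], xyz=[[0.017,0.0069,0],[0.0177,0.0048,0],[0.0182,0.0027,0],[0.0184,0.0006,0],[0.0183,-0.0015,0]], rot=[[0,0,6.7],[0,0,6.7],[0,0,6.7],[0,0,6.7],[0,0,6.7]])

```text
time_s: 9.4
ee_pos: [0.6147, -0.26, 0.2617]
tcp_rot: [3.091, 0.556, 0.003]
contact_force: [-0.5, -0.4, 0.3]
grip_width: 0.0601
```

```bash
python3 go.py "np.array([.646,-.2415,.20]),down(-82.7)"
```

```text
t 9.4 pos [ 0.6147 -0.26    0.2617] grip 0.0601 F [-0.5 -0.4  0.3] J [-0.45  0.28  1.01  0.    1.85  0.76]
togo world mm [ 31.3  18.5 -61.7] tool mm [35.7 -6.5 61.8] rot deg [ 0.07 -0.1  13.09] rows 2
  [0.0178, -0.0033, 0.0309] [0.04, -0.05, 6.55]
  [0.0174, -0.0053, 0.0309] [0.04, -0.05, 6.55]
```

>>> arm_command(gripper=[0.3,0.3,0.3,0.3], xyz=[[0.0178,-0.0033,0.02],[0.0174,-0.0053,0.02],[0,0,0.02],[0,0,0]], rot=[[0,0,6.55],[0,0,6.55],[0,0,0],[0,0,0]])

```text
time_s: 9.73
ee_pos: [0.6443, -0.2404, 0.1955]
tcp_rot: [-3.131, -0.211, 0.009]
contact_force: [-1.2, -0.5, -1.9]
grip_width: 0.0599
```

```bash
python3 go.py "np.array([.646,-.2415,.116]),down(-82.7)"
python3 - <<'E'
from workcell import imaging
from h import *
for n in("scene","top"):
    c=imaging.capture(n); np.savez(f"{n}4.npz",**c)
    if n=="scene": crop(c,190,150,200,150,4,"pics/scene4.png")
    else: crop(c,310,170,200,150,4,"pics/top4.png")
E
```

```text
t 9.73 pos [ 0.6443 -0.2404  0.1955] grip 0.0599 F [-1.2 -0.5 -1.9] J [-0.41  0.33  1.06 -0.    1.75  1.03]
togo world mm [  1.7  -1.1 -79.5] tool mm [ 1.9  1.6 79.5] rot deg [-0.19  0.33  0.41] rows 2
  [0.001, 0.0008, 0.0398] [-0.1, 0.17, 0.21]
  [0.0009, 0.0007, 0.0398] [-0.1, 0.17, 0.21]
```

View pics/scene4.png

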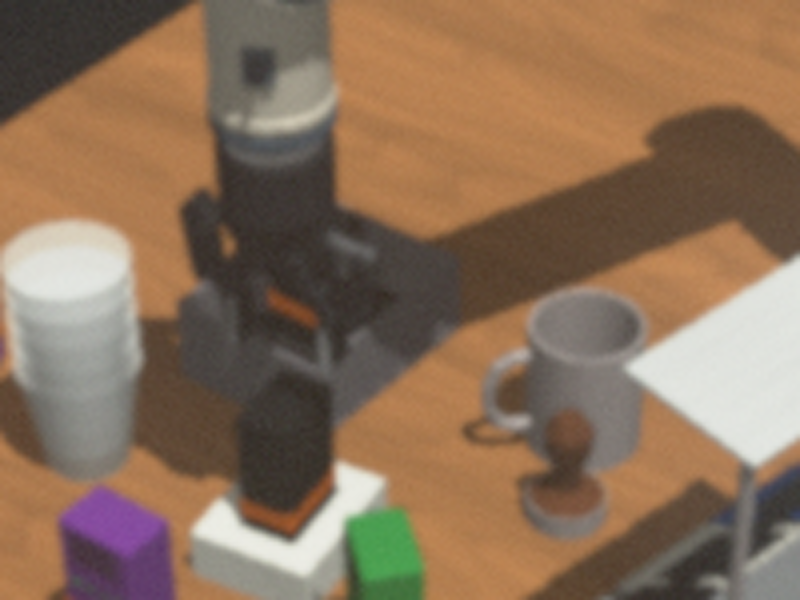

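View pics/top4.png

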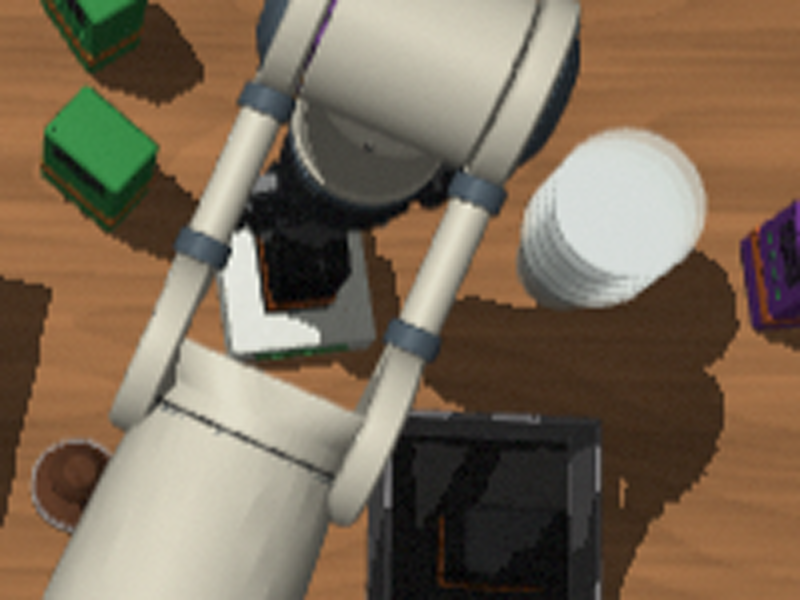

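The open jaws straddle the black pack (top crop (305,265)), well clear of the cups. I go down and grip.

>>> arm_command(gripper=[0.3,0.3,0.3,0.3], xyz=[[0.001,0.001,0.025],[0.001,0.0005,0.025],[0,0,0.02],[0,0,0]], rot=[[0,0.2,0.2],[0,0.1,0.2],[0,0,0],[0,0,0]])

```text
time_s: 10.17
ee_pos: [0.6462, -0.2434, 0.1297]
tcp_rot: [-3.134, -0.197, -0.006]
contact_force: [-0.5, 0.3, -0.9]
grip_width: 0.0597
```

```bash
python3 go.py "np.array([.646,-.2415,.125]),down(-82.7)"
```

```text
t 10.17 pos [ 0.6462 -0.2434  0.1297] grip 0.0597 F [-0.5  0.3 -0.9] J [-0.41  0.34  1.17  0.    1.63  1.03]
togo world mm [-0.2  1.9 -4.7] tool mm [ 0.  -1.9  4.7] rot deg [-0.04 -0.21 -0.1 ] rows 1
  [0.0, -0.0019, 0.0047] [-0.04, -0.21, -0.1]
```

>>> arm_command(gripper=[0.3,0.45,0.6,0.7,0.7], xyz=[[0,-0.002,0.005],[0,0,0],[0,0,0],[0,0,0],[0,0,0]], rot=[[0,-0.2,-0.1],[0,0,0],[0,0,0],[0,0,0],[0,0,0]], force=80)

```text
time_s: 10.58
ee_pos: [0.6486, -0.2418, 0.1313]
tcp_rot: [3.131, 0.2, 0.014]
contact_force: [-0.2, -1.0, 5.2]
grip_width: 0.0407
```

```bash
python3 go.py "np.array([.646,-.2415,.25]),down(-82.7)"
```

```text
t 10.58 pos [ 0.6486 -0.2418  0.1313] grip 0.0407 F [-0.2 -1.   5.2] J [-0.41  0.34  1.17  0.    1.62  1.04]
togo world mm [ -2.6   0.3 118.7] tool mm [-1.500e+00 -1.000e-01 -1.187e+02] rot deg [ 0.25 -0.5   0.02] rows 3
  [-0.0005, -0.0, -0.0396] [0.08, -0.17, 0.01]
  [-0.0006, -0.0001, -0.0396] [0.08, -0.17, 0.01]
  [-0.0007, -0.0001, -0.0396] [0.08, -0.17, 0.01]
```

>>> arm_command(gripper=[0.8,0.8,0.8,0.8,0.8], xyz=[[0,0,0],[0,0,-0.012],[0,0,-0.02],[0,0,-0.02],[0,0,-0.03]], rot=[[0,0,0],[0,0,0],[0,0,0],[0,0,0],[0,0,0]], force=100)

```text
time_s: 11.0
ee_pos: [0.646, -0.2406, 0.207]
tcp_rot: [-3.133, -0.201, 0.003]
contact_force: [-0.2, -0.0, -6.3]
grip_width: 0.0401
```

>>> arm_command(gripper=[0.8,0.8,0.8,0.8,0.8], xyz=[[-0.01,0,-0.03],[-0.01,0,-0.03],[-0.01,0,-0.03],[0,0,-0.03],[0,0,0]], rot=[[0,0,0],[0,0,0],[0,0,0],[0,0,0],[0,0,0]])

```text
time_s: 11.42
ee_pos: [0.6167, -0.2451, 0.3387]
tcp_rot: [3.128, 0.2, 0.023]
contact_force: [-0.4, -0.0, -2.7]
grip_width: 0.0406
```

```bash
python3 go.py "np.array([.53,-.10,.33]),down(-11.15)";  python3 - <<'E'
from workcell import imaging
from h import *
for n in("scene","top"):
    c=imaging.capture(n); np.savez(f"{n}5.npz",**c)
    if n=="scene": crop(c,190,80,200,150,4,"pics/scene5.png")
E
```

```text
t 11.42 pos [ 0.6167 -0.2451  0.3387] grip 0.0406 F [-0.4 -0.  -2.7] J [-0.43  0.3   0.85  0.    1.98  1.01]
togo world mm [-86.7 145.1  -8.7] tool mm [ -67.7 -155.     6.5] rot deg [  0.89  -0.43 -71.55] rows 11
  [-0.0062, -0.0141, 0.0006] [0.08, -0.04, -6.5]
  [-0.0045, -0.0147, 0.0006] [0.08, -0.04, -6.5]
  [-0.0028, -0.0151, 0.0006] [0.08, -0.04, -6.5]
  [-0.0011, -0.0153, 0.0007] [0.08, -0.04, -6.5]
  [0.0006, -0.0154, 0.0007] [0.08, -0.04, -6.5]
  [0.0024, -0.0152, 0.0007] [0.08, -0.04, -6.5]
  [0.0041, -0.0148, 0.0007] [0.08, -0.04, -6.5]
  [0.0057, -0.0143, 0.0007] [0.08, -0.04, -6.5]
  [0.0073, -0.0135, 0.0008] [0.08, -0.04, -6.5]
  [0.0088, -0.0126, 0.0008] [0.08, -0.04, -6.5]
```

View pics/scene5.png

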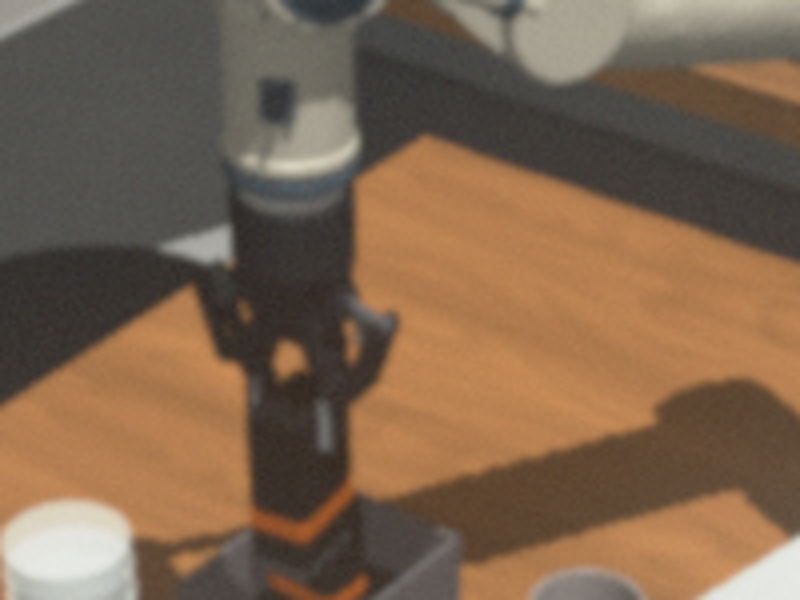

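```bash
python3 go.py "*bay(BLUE,-.22)"
```

```text
t 11.52 pos [ 0.6172 -0.2449  0.3309] grip 0.0408 F [ 0.7 -0.9 -6.4] J [-0.43  0.3   0.86  0.    1.97  1.01]
togo world mm [-103.5  220.4   -0.7] tool mm [ -74.5 -231.8   -0.5] rot deg [ 22.18  30.05 -69.03] rows 10
  [-0.0075, -0.0232, -0.0001] [2.22, 3.01, -6.9]
  [-0.0046, -0.0239, 0.0005] [2.22, 3.01, -6.9]
  [-0.0018, -0.0242, 0.0013] [2.22, 3.01, -6.9]
  [0.0011, -0.0242, 0.0022] [2.22, 3.01, -6.9]
  [0.0038, -0.0238, 0.0033] [2.22, 3.01, -6.9]
  [0.0064, -0.0231, 0.0045] [2.22, 3.01, -6.9]
  [0.0089, -0.0219, 0.0057] [2.22, 3.01, -6.9]
  [0.0111, -0.0205, 0.0071] [2.22, 3.01, -6.9]
  [0.0131, -0.0187, 0.0085] [2.22, 3.01, -6.9]
  [0.0147, -0.0167, 0.0099] [2.22, 3.01, -6.9]
```

>>> arm_command(gripper=[0.8,0.8,0.8,0.8,0.8], xyz=[[-0.0075,-0.0232,0],[-0.0046,-0.0239,0.0005],[-0.0018,-0.0242,0.0013],[0.0011,-0.0242,0.0022],[0.0038,-0.0238,0.0033]], rot=[[2.2,3,-6.9],[2.2,3,-6.9],[2.2,3,-6.9],[2.2,3,-6.9],[2.2,3,-6.9]])

```text
time_s: 11.93
ee_pos: [0.5665, -0.1323, 0.3254]
tcp_rot: [-2.761, -0.988, -0.335]
contact_force: [-0.1, -0.1, -4.9]
grip_width: 0.0404
```

>>> arm_command(gripper=[0.8,0.8,0.8,0.8,0.8], xyz=[[0.0064,-0.0231,0.0045],[0.0089,-0.0219,0.0057],[0.0111,-0.0205,0.0071],[0.0131,-0.0187,0.0085],[0.0147,-0.0167,0.0099]], rot=[[2.2,3,-6.9],[2.2,3,-6.9],[2.2,3,-6.9],[2.2,3,-6.9],[2.2,3,-6.9]])

```text
time_s: 12.35
ee_pos: [0.5228, -0.019, 0.3236]
tcp_rot: [-2.191, -1.604, -0.605]
contact_force: [0.3, 0.3, -5.5]
grip_width: 0.0405
```

```bash
python3 go.py "*bay(BLUE,-.15)"
```

```text
t 12.35 pos [ 0.5228 -0.019   0.3236] grip 0.0405 F [ 0.3  0.3 -5.5] J [-0.43 -0.13  1.42  0.59  1.91  0.06]
togo world mm [ -1.4  33.9 -50.7] tool mm [-0.2 -9.5 60.3] rot deg [ 1.61  2.58 -5.98] rows 2
  [-0.0001, -0.0047, 0.0301] [0.8, 1.29, -2.99]
  [-0.0006, -0.0043, 0.0302] [0.8, 1.29, -2.99]
```

>>> arm_command(gripper=[0.8,0.8,0.8,0.8], xyz=[[0,-0.0047,0.02],[-0.0005,-0.0043,0.02],[0,0,0.02],[0,0,0]], rot=[[0.8,1.3,-3],[0.8,1.3,-3],[0,0,0],[0,0,0]])

```text
time_s: 12.68
ee_pos: [0.5209, 0.0159, 0.2691]
tcp_rot: [-2.072, -1.693, -0.644]
contact_force: [0.2, -0.2, -6.0]
grip_width: 0.0402
```

```bash
python3 go.py "*bay(BLUE,-.13)"
python3 - <<'E'
from workcell import imaging
from h import *
for n in("scene","top"):
    c=imaging.capture(n); np.savez(f"{n}6.npz",**c)
    if n=="scene": crop(c,310,150,140,140,4,"pics/scene6.png")
    else: crop(c,190,180,200,150,4,"pics/top6.png")
E
```

```text
t 12.68 pos [0.5209 0.0159 0.2691] grip 0.0402 F [ 0.2 -0.2 -6. ] J [-0.39 -0.15  1.54  0.62  1.83 -0.05]
togo world mm [  2.8  10.3 -12.6] tool mm [ 1.5  0.8 16.4] rot deg [-0.3   0.09 -0.44] rows 1
  [0.0015, 0.0008, 0.0164] [-0.3, 0.09, -0.44]
```

View pics/top6.png

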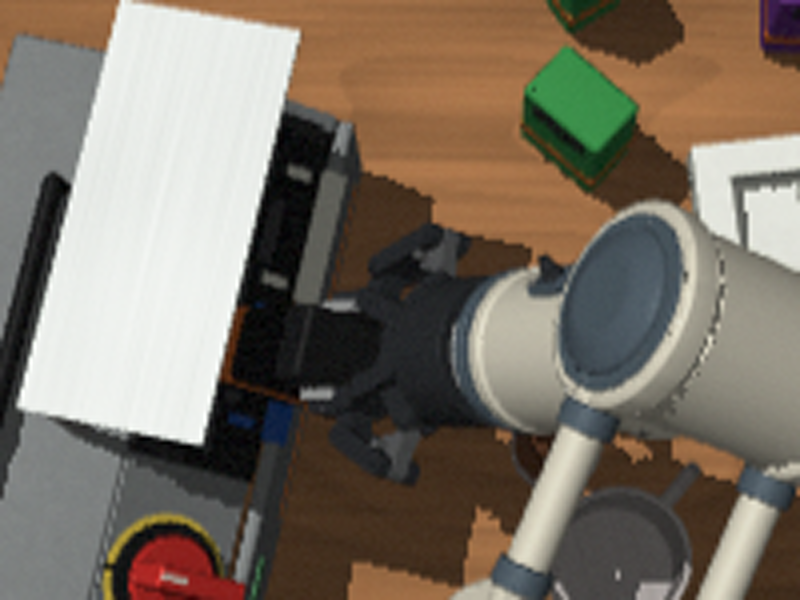

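View pics/scene6.png

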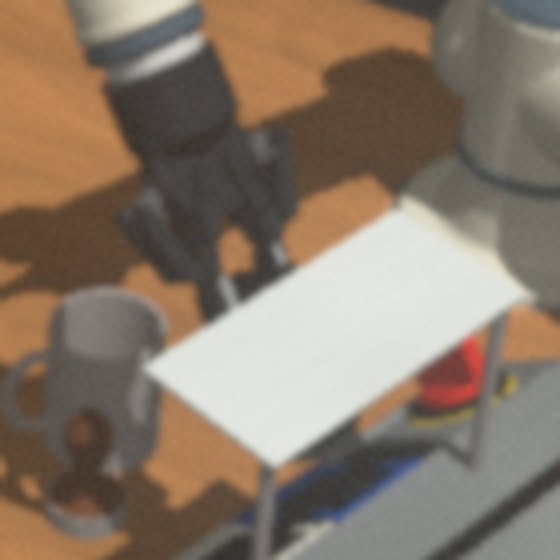

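```bash
cat > chk.py <<'E'
from h import *; from plan import *
import sys
i=sys.argv[1]
s0=None
for n in("top","scene"):
    c=load(n+i); W=cloud(c)-BLUE; D=W@zin; X=W@bx; Y=W@(-uy)
    for lo,hi in((-.11,-.085),(-.085,-.06),(-.06,-.035)):
        m=(D>lo)&(D<hi)&(abs(X)<.045)&(abs(Y)<.035)
        if m.sum()>10: print(n,lo,m.sum(),"X",np.round(np.percentile(X[m],[2,10,50,90,98])*1000,1),"Y",np.round(np.percentile(Y[m],[2,10,50,90,98])*1000,1))
E
python3 chk.py 6
```

```text
top -0.11 122 X [-7.  15.9 28.9 31.  31.7] Y [-23.1 -22.8  -7.6  12.7  17.4]
top -0.085 96 X [-19.4  -9.2  28.5  30.8  32.1] Y [-23.5 -23.2 -13.4  12.3  17.7]
top -0.06 20 X [-29.9 -29.1  -1.7  16.6  18.8] Y [-23.7 -23.4 -22.8 -22.5 -22.3]
scene -0.06 65 X [ 5.  13.5 24.9 29.  32.3] Y [-17.9 -13.6   5.8  18.7  20.2]
```

>>> arm_command(gripper=[0.8,0.8,0.8,0.8], xyz=[[0.0012,0.0015,0.014],[0,0,0.014],[0,0,0.014],[0,0,0]], rot=[[-0.3,0.1,-0.4],[0,0,0],[0,0,0],[0,0,0]])

```text
time_s: 13.12
ee_pos: [0.5288, 0.039, 0.2413]
tcp_rot: [-2.072, -1.707, -0.661]
contact_force: [-0.1, -0.4, -6.0]
grip_width: 0.0405
```

```bash
python3 go.py "*bay(BLUE,-.10)"
```

```text
t 13.12 pos [0.5288 0.039  0.2413] grip 0.0405 F [-0.1 -0.4 -6. ] J [-0.34 -0.15  1.6   0.62  1.75 -0.05]
togo world mm [-1.8  4.  -9.3] tool mm [-2.4 -2.6  9.7] rot deg [0.44 0.04 0.25] rows 1
  [-0.0024, -0.0026, 0.0097] [0.44, 0.04, 0.25]
```

>>> arm_command(gripper=[0.8,0.8], xyz=[[0,0,0],[0,0,0]], rot=[[0,0,0],[0,0,0]])

```text
time_s: 13.28
ee_pos: [0.5296, 0.038, 0.2447]
tcp_rot: [-2.073, -1.71, -0.666]
contact_force: [-0.8, -0.5, -5.8]
grip_width: 0.0404
```

```bash
python3 go.py "*bay(BLUE,-.10)"
python3 - <<'E'
from workcell import imaging
from h import *
for n in("scene","top"):
    c=imaging.capture(n); np.savez(f"{n}7.npz",**c)
E
python3 chk.py 7;python3 go.py "*bay(BLUE,-.10)"
```

```text
t 13.28 pos [0.5296 0.038  0.2447] grip 0.0404 F [-0.8 -0.5 -5.8] J [-0.34 -0.15  1.59  0.62  1.75 -0.05]
togo world mm [ -2.6   5.  -12.8] tool mm [-3.7 -3.7 13. ] rot deg [0.7  0.05 0.39] rows 1
  [-0.0037, -0.0037, 0.013] [0.7, 0.05, 0.39]
top -0.11 135 X [ 8.1 11.8 33.2 35.1 36. ] Y [-30.8 -24.4  -2.1  20.2  31.4]
top -0.085 48 X [ 6.4 16.4 32.6 34.6 34.9] Y [-18.4 -18.3  -8.8  17.3  20.7]
top -0.06 17 X [-17.5 -10.6   4.   16.   17.1] Y [-18.3 -18.2 -17.9 -17.7 -17.4]
scene -0.06 99 X [ 3.1 15.8 31.2 35.6 36.8] Y [-15.2  -8.9  14.4  28.   29.7]
t 13.38 pos [0.5297 0.0379 0.245 ] grip 0.0408 F [ 0.8 -0.4 -5.2] J [-0.34 -0.16  1.59  0.62  1.75 -0.05]
togo world mm [ -2.7   5.1 -13.1] tool mm [-3.8 -3.9 13.3] rot deg [0.74 0.05 0.4 ] rows 1
  [-0.0038, -0.0039, 0.0133] [0.74, 0.05, 0.4]
```

>>> arm_command(gripper=[0.8,0.8,0.8,0.8,0.8], xyz=[[-0.0025,-0.003,0],[0,0,0],[0,0,0],[0,0,0],[0,0,0]], rot=[[0.7,0,0.4],[0,0,0],[0,0,0],[0,0,0],[0,0,0]])

```text
time_s: 13.8
ee_pos: [0.5261, 0.0371, 0.2424]
tcp_rot: [-2.069, -1.701, -0.651]
contact_force: [0.9, 0.1, -4.0]
grip_width: 0.0405
```

```bash
python3 go.py "*bay(BLUE,-.10)"
python3 - <<'E'
from workcell import imaging
from h import *
for n in("scene","top"):
    c=imaging.capture(n); np.savez(f"{n}8.npz",**c)
E
python3 chk.py 8;python3 go.py "*bay(BLUE,-.10)"
```

```text
t 13.8 pos [0.5261 0.0371 0.2424] grip 0.0405 F [ 0.9  0.1 -4. ] J [-0.35 -0.15  1.59  0.62  1.76 -0.05]
togo world mm [  0.9   6.  -10.5] tool mm [-1.1 -0.3 12. ] rot deg [-0.05  0.03 -0.03] rows 1
  [-0.0011, -0.0003, 0.012] [-0.05, 0.03, -0.03]
top -0.11 149 X [ 5.4  8.4 30.3 32.5 33.8] Y [-34.  -26.5  -6.5  19.7  30.1]
top -0.085 68 X [ 4.3 12.9 30.  31.6 32.8] Y [-22.6 -22.1  -8.2  12.5  17.1]
top -0.06 20 X [-18.9 -13.2   3.9  15.3  20.7] Y [-22.9 -22.7 -22.4 -22.1 -21.9]
scene -0.06 89 X [ 3.4 18.3 29.6 33.5 34.8] Y [-16.7 -11.5   9.5  23.3  26.5]
t 13.9 pos [0.5261 0.0372 0.2424] grip 0.0404 F [ 0.9  0.4 -5.5] J [-0.34 -0.15  1.59  0.62  1.76 -0.05]
togo world mm [  0.9   5.9 -10.4] tool mm [-1.1 -0.2 12. ] rot deg [-0.06  0.03 -0.02] rows 1
  [-0.0011, -0.0002, 0.012] [-0.06, 0.03, -0.02]
```

>>> arm_command(gripper=[0.8,0.8,0.8,0.8,0.8], xyz=[[0,0.0005,0.005],[0,0,0.006],[0,0,0.006],[0,0,0],[0,0,0]], rot=[[0,0,0],[0,0,0],[0,0,0],[0,0,0],[0,0,0]])

```text
time_s: 14.32
ee_pos: [0.5281, 0.0471, 0.2275]
tcp_rot: [-2.068, -1.701, -0.649]
contact_force: [0.8, 0.2, -5.2]
grip_width: 0.0405
```

```bash
python3 go.py "*bay(BLUE,-.08)"
```

```text
t 14.32 pos [0.5281 0.0471 0.2275] grip 0.0405 F [ 0.8  0.2 -5.2] J [-0.33 -0.15  1.62  0.61  1.73 -0.05]
togo world mm [  1.1   7.2 -12. ] tool mm [-0.9 -0.2 14. ] rot deg [-0.16  0.02 -0.04] rows 1
  [-0.0009, -0.0002, 0.014] [-0.16, 0.02, -0.04]
```

>>> arm_command(gripper=[0.8,0.8,0.8,0.8,0.8], xyz=[[-0.0005,0,0.009],[0,0,0.009],[0,0,0.009],[0,0,0.009],[0,0,0]], rot=[[0,0,0],[0,0,0],[0,0,0],[0,0,0],[0,0,0]])

```text
time_s: 14.73
ee_pos: [0.5315, 0.0677, 0.196]
tcp_rot: [-2.068, -1.699, -0.647]
contact_force: [-1.2, 0.5, -5.5]
grip_width: 0.0405
```

```bash
python3 go.py "*bay(BLUE,0.01)"
```

```text
t 14.73 pos [0.5315 0.0677 0.196 ] grip 0.0405 F [-1.2  0.5 -5.5] J [-0.28 -0.14  1.67  0.61  1.66 -0.05]
togo world mm [  7.7  37.3 -54.2] tool mm [ 0.2  0.7 66.2] rot deg [-0.28  0.02 -0.1 ] rows 2
  [0.0001, 0.0003, 0.0331] [-0.14, 0.01, -0.05]
  [0.0001, 0.0003, 0.0331] [-0.14, 0.01, -0.05]
```

>>> arm_command(gripper=[0.8,0.8,0.8,0.8,0.8], xyz=[[0,0.0003,0.011],[0,0,0.011],[0,0,0.011],[0,0,0.011],[0,0,0]], rot=[[-0.2,0,0],[0,0,0],[0,0,0],[0,0,0],[0,0,0]])

```text
time_s: 15.15
ee_pos: [0.5365, 0.0925, 0.1595]
tcp_rot: [-2.07, -1.699, -0.65]
contact_force: [-0.4, 0.6, -5.8]
grip_width: 0.0407
```

```bash
python3 go.py "*bay(BLUE,0.0135)"
```

```text
t 15.15 pos [0.5365 0.0925 0.1595] grip 0.0407 F [-0.4  0.6 -5.8] J [-0.23 -0.13  1.72  0.61  1.58 -0.04]
togo world mm [  3.1  14.4 -20.5] tool mm [ 0.3  0.3 25.3] rot deg [-0.11  0.03 -0.11] rows 1
  [0.0003, 0.0003, 0.0253] [-0.11, 0.03, -0.11]
```

>>> arm_command(gripper=[0.8,0.8,0.8,0.8,0.8], xyz=[[0,0,0.008],[0,0,0.008],[0,0,0.005],[0,0,0],[0,0,0]], rot=[[0,0,0],[0,0,0],[0,0,0],[0,0,0],[0,0,0]])

```text
time_s: 15.57
ee_pos: [0.5398, 0.1031, 0.1451]
tcp_rot: [-2.071, -1.701, -0.654]
contact_force: [0.2, 0.8, -4.9]
grip_width: 0.0402
```

```bash
python3 go.py "*bay(BLUE,0.0135)"
```

```text
t 15.57 pos [0.5398 0.1031 0.1451] grip 0.0402 F [ 0.2  0.8 -4.9] J [-0.21 -0.12  1.74  0.61  1.54 -0.04]
togo world mm [-0.2  3.8 -6.1] tool mm [-0.5 -0.9  7.1] rot deg [ 0.1   0.03 -0.03] rows 1
  [-0.0005, -0.0009, 0.0071] [0.1, 0.03, -0.03]
```

>>> arm_command(gripper=[0.8,0.8,0.8,0.8,0.8], xyz=[[0,-0.0005,0.003],[0,0,0.003],[0,0,0.003],[0,0,0],[0,0,0]], rot=[[0,0,0],[0,0,0],[0,0,0],[0,0,0],[0,0,0]])

```text
time_s: 15.98
ee_pos: [0.5407, 0.1071, 0.1397]
tcp_rot: [-2.073, -1.703, -0.655]
contact_force: [-5.1, -7.9, 3.5]
grip_width: 0.0403
```

```bash
python3 go.py "*bay(BLUE,0.0135)"
```

```text
t 15.98 pos [0.5407 0.1071 0.1397] grip 0.0403 F [-5.1 -7.9  3.5] J [-0.2  -0.12  1.75  0.61  1.53 -0.04]
togo world mm [-1.1 -0.2 -0.8] tool mm [-0.8 -1.   0.4] rot deg [0.23 0.09 0.05] rows 1
  [-0.0008, -0.001, 0.0004] [0.23, 0.09, 0.05]
```

>>> arm_command(gripper=[0.8,0.8,0.8,0.8], xyz=[[-0.0005,-0.001,0.002],[0,0,0.002],[0,0,0],[0,0,0]], rot=[[0,0,0],[0,0,0],[0,0,0],[0,0,0]])

```text
time_s: 16.32
ee_pos: [0.5406, 0.1072, 0.1397]
tcp_rot: [-2.074, -1.707, -0.657]
contact_force: [-14.1, -22.5, 19.6]
grip_width: 0.0405
```

```bash
python3 go.py "*bay(BLUE,0.0135)"
```

```text
t 16.32 pos [0.5406 0.1072 0.1397] grip 0.0405 F [-14.1 -22.5  19.6] J [-0.2  -0.12  1.75  0.61  1.52 -0.04]
togo world mm [-1.  -0.3 -0.8] tool mm [-0.9 -0.9  0.4] rot deg [0.41 0.19 0.17] rows 1
  [-0.0009, -0.0009, 0.0004] [0.41, 0.19, 0.17]
```

>>> arm_command(gripper=[0.8,0.5,0.35,0.35,0.35], xyz=[[0,0,-0.003],[0,0,0],[0,0,0],[0,0,0],[0,0,0]], rot=[[0,0,0],[0,0,0],[0,0,0],[0,0,0],[0,0,0]])

```text
time_s: 16.73
ee_pos: [0.5396, 0.1089, 0.137]
tcp_rot: [-2.071, -1.701, -0.655]
contact_force: [-0.6, -0.2, -0.7]
grip_width: 0.0556
```

>>> arm_command(gripper=[0.35,0.35,0.35,0.35,0.35], xyz=[[0,0,-0.005],[0,0,-0.015],[0,0,-0.025],[0,0,-0.025],[0,0,0]], rot=[[0,0,0],[0,0,0],[0,0,0],[0,0,0],[0,0,0]])

```text
time_s: 17.15
ee_pos: [0.5329, 0.0674, 0.1992]
tcp_rot: [-2.074, -1.705, -0.662]
contact_force: [0.2, -0.5, 0.5]
grip_width: 0.0555
```

```bash
python3 go.py "*bay(BLUE,-.025)"
python3 - <<'E'
from workcell import imaging
from h import *; from plan import *
for n in("scene","top"):
    c=imaging.capture(n); np.savez(f"{n}9.npz",**c)
    W=cloud(c)-BLUE; D=W@zin; X=W@bx; Y=W@uy
    m=(abs(Y)<.018)&(abs(X)<.029)&(D>.002)&(D<.13); print(n,m.sum(),np.round(np.percentile(D[m],[10,50,90])*1000,1) if m.sum() else '')
    if n=="top": crop(c,190,180,200,150,4,"pics/top9.png")
E
```

```text
t 17.15 pos [0.5329 0.0674 0.1992] grip 0.0555 F [ 0.2 -0.5  0.5] J [-0.28 -0.15  1.67  0.61  1.66 -0.05]
togo world mm [  2.4  17.8 -28.7] tool mm [-1.7 -1.4 33.8] rot deg [0.51 0.03 0.15] rows 1
  [-0.0017, -0.0014, 0.0338] [0.51, 0.03, 0.15]
scene 50 [6.1 7.9 9.2]
top 101 [ 6.1  9.2 12.9]
```

View pics/top9.png

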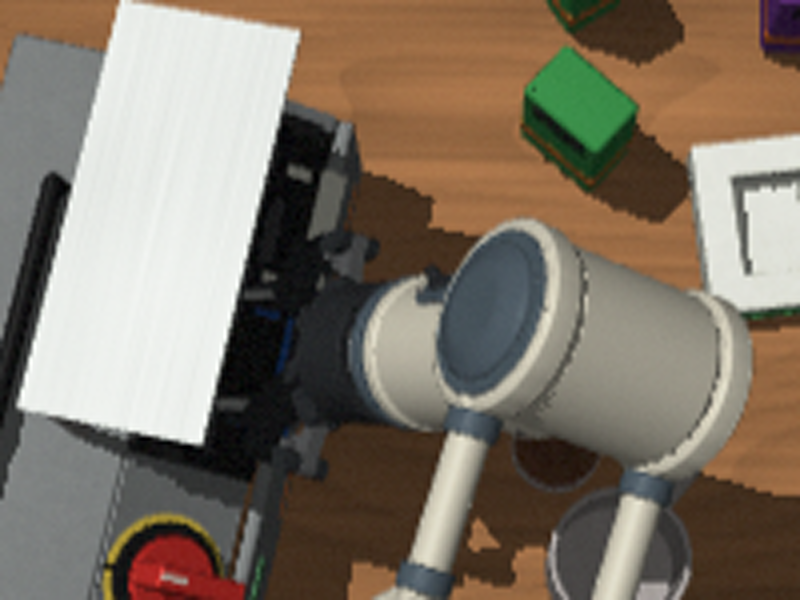

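>>> arm_command(gripper=[1,1,1,1,1], xyz=[[-0.0015,-0.001,0],[0,0,0],[0,0,0.01],[0,0,0.015],[0,0,0]], rot=[[0.5,0,0.1],[0,0,0],[0,0,0],[0,0,0],[0,0,0]])

```text
time_s: 17.67
ee_pos: [0.5317, 0.0838, 0.169]
tcp_rot: [-2.065, -1.697, -0.639]
contact_force: [-0.1, 0.1, -1.4]
grip_width: 0.0002
```

```bash
python3 go.py "*bay(BLUE,-.015)"
```

```text
t 17.67 pos [0.5317 0.0838 0.169 ] grip 0.0002 F [-0.1  0.1 -1.4] J [-0.25 -0.14  1.71  0.61  1.61 -0.05]
togo world mm [ 4.8  7.  -6.8] tool mm [ 2.6  3.4 10. ] rot deg [-0.67  0.02 -0.24] rows 1
  [0.0026, 0.0034, 0.01] [-0.67, 0.02, -0.24]
```

>>> arm_command(gripper=[1,1,1,1,1], xyz=[[0.002,0.002,0.004],[0,0,0.004],[0,0,0.002],[0,0,0],[0,0,0]], rot=[[-0.5,0,-0.2],[0,0,0],[0,0,0],[0,0,0],[0,0,0]])

```text
time_s: 18.08
ee_pos: [0.5364, 0.089, 0.166]
tcp_rot: [-2.07, -1.703, -0.655]
contact_force: [0.1, 0.7, 0.6]
grip_width: 0.0
```

```bash
python3 go.py "*bay(BLUE,-.015)"
```

```text
t 18.08 pos [0.5364 0.089  0.166 ] grip 0.0 F [0.1 0.7 0.6] J [-0.24 -0.14  1.72  0.61  1.59 -0.04]
togo world mm [ 0.   1.9 -3.7] tool mm [-0.6 -0.3  4.1] rot deg [0.15 0.03 0.09] rows 1
  [-0.0006, -0.0003, 0.0041] [0.15, 0.03, 0.09]
```

>>> arm_command(gripper=[1,1,1,1,1], xyz=[[0,0,0.003],[0,0,0.003],[0,0,0.001],[0,0,0],[0,0,0]], rot=[[0,0,0],[0,0,0],[0,0,0],[0,0,0],[0,0,0]])

```text
time_s: 18.5
ee_pos: [0.5382, 0.0911, 0.1633]
tcp_rot: [-2.074, -1.706, -0.659]
contact_force: [-5.0, -10.7, 13.5]
grip_width: -0.0001
```

```bash
python3 go.py "*bay(BLUE,-.015)"
```

```text
t 18.5 pos [0.5382 0.0911 0.1633] grip -0.0001 F [ -5.  -10.7  13.5] J [-0.24 -0.13  1.72  0.61  1.58 -0.04]
togo world mm [-1.8 -0.2 -1. ] tool mm [-1.  -1.7  0.5] rot deg [0.43 0.13 0.18] rows 1
  [-0.001, -0.0017, 0.0005] [0.43, 0.13, 0.18]
```

>>> arm_command(gripper=[1,1,1,1], xyz=[[0,-0.001,0.003],[0,0,0],[0,0,0],[0,0,0]], rot=[[0.2,0,0],[0,0,0],[0,0,0],[0,0,0]])

```text
time_s: 18.83
ee_pos: [0.5387, 0.0913, 0.1634]
tcp_rot: [-2.075, -1.709, -0.659]
contact_force: [-8.1, -20.6, 22.7]
grip_width: 0.0002
```

```bash
python3 go.py "*bay(BLUE,-.015)"
```

```text
t 18.83 pos [0.5387 0.0913 0.1634] grip 0.0002 F [ -8.1 -20.6  22.7] J [-0.23 -0.14  1.72  0.61  1.57 -0.04]
togo world mm [-2.2 -0.5 -1.2] tool mm [-1.4 -2.1  0.4] rot deg [0.51 0.22 0.27] rows 1
  [-0.0014, -0.0021, 0.0004] [0.51, 0.22, 0.27]
```

>>> arm_command(gripper=[1,1,0.55,0.55,0.55], xyz=[[0,0,-0.006],[0,0,-0.03],[0,0,-0.04],[0,0,-0.04],[0,0,-0.03]], rot=[[0,0,0],[0,0,0],[0,0,0],[0,0,0],[0,0,0]], force=60)

```text
time_s: 19.25
ee_pos: [0.5202, 0.0115, 0.2799]
tcp_rot: [-2.069, -1.705, -0.653]
contact_force: [-0.4, -0.8, 0.1]
grip_width: 0.0357
```

```bash
python3 go.py "*bay(KNOB,-.14)"
```

```text
t 19.25 pos [0.5202 0.0115 0.2799] grip 0.0357 F [-0.4 -0.8  0.1] J [-0.4  -0.15  1.52  0.62  1.84 -0.05]
togo world mm [-133.1   14.7   14.2] tool mm [  -0.8 -133.5  -18.3] rot deg [0.05 0.05 0.14] rows 4
  [-0.0002, -0.0334, -0.0046] [0.01, 0.01, 0.03]
  [-0.0002, -0.0334, -0.0046] [0.01, 0.01, 0.03]
  [-0.0002, -0.0334, -0.0046] [0.01, 0.01, 0.03]
  [-0.0003, -0.0334, -0.0045] [0.01, 0.01, 0.03]
```

>>> arm_command(gripper=[0.55,0.55,0.55,0.55,0.55], xyz=[[0,-0.0334,-0.0046],[0,-0.0334,-0.0046],[0,-0.0334,-0.0046],[0,-0.0334,-0.0046],[0,0,0]], rot=[[0,0,0],[0,0,0],[0,0,0],[0,0,0],[0,0,0]])

```text
time_s: 19.67
ee_pos: [0.3839, 0.0286, 0.2943]
tcp_rot: [-2.069, -1.707, -0.653]
contact_force: [-0.3, -0.5, -0.6]
grip_width: 0.0385
```

>>> arm_command(gripper=[0.55,0.55,0.55], xyz=[[0,0,0],[0,0,0],[0,0,0]], rot=[[0,0,0],[0,0,0],[0,0,0]])

```text
time_s: 19.92
ee_pos: [0.3878, 0.0279, 0.2919]
tcp_rot: [-2.068, -1.702, -0.651]
contact_force: [-0.2, 0.8, -0.3]
grip_width: 0.0386
```

```bash
python3 go.py "*bay(KNOB,-.07)"
python3 - <<'E'
from workcell import imaging
from h import *
for n in("scene","top"):
    c=imaging.capture(n); np.savez(f"{n}10.npz",**c)
    if n=="top": crop(c,180,230,180,135,4,"pics/top10.png")
    else: crop(c,330,150,180,135,4,"pics/scene10.png")
E
```

```text
t 19.92 pos [0.3878 0.0279 0.2919] grip 0.0386 F [-0.2  0.8 -0.3] J [-0.49 -0.51  1.79  0.64  1.98 -0.07]
togo world mm [  7.   37.7 -55.1] tool mm [-0.2 -0.3 67.1] rot deg [-0.09  0.01  0.05] rows 2
  [-0.0001, -0.0001, 0.0336] [-0.05, 0.01, 0.02]
  [-0.0001, -0.0002, 0.0336] [-0.05, 0.01, 0.02]
```

View pics/top10.png

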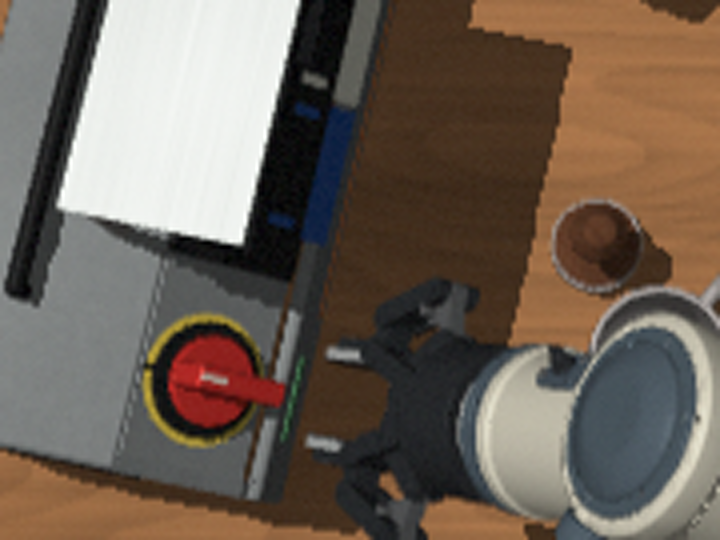

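View pics/scene10.png

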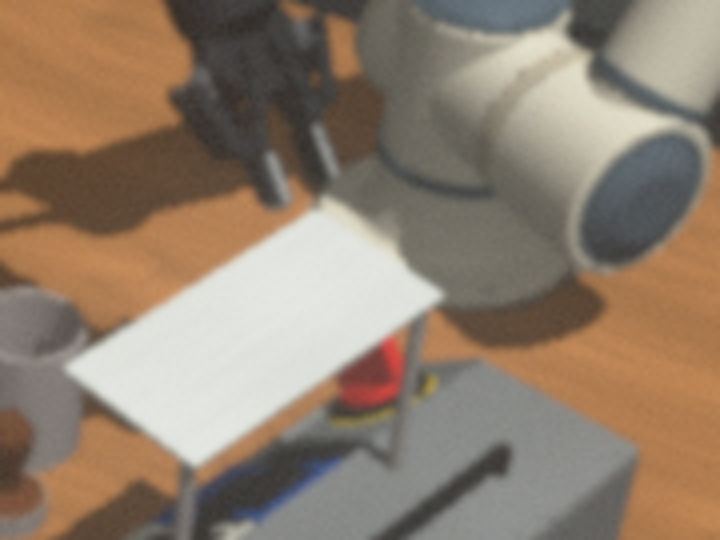

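>>> arm_command(gripper=[0.55,0.55,0.55,0.55,0.55], xyz=[[0,0,0.03],[0,0,0.03],[0,0,0.02],[0,0,0.015],[0,0,0]], rot=[[0,0,0],[0,0,0],[0,0,0],[0,0,0],[0,0,0]])

```text
time_s: 20.43
ee_pos: [0.397, 0.0828, 0.2111]
tcp_rot: [-2.065, -1.7, -0.645]
contact_force: [0.3, 0.2, -1.0]
grip_width: 0.0385
```

>>> arm_command(gripper=[0.55,0.55], xyz=[[0,0,0],[0,0,0]], rot=[[0,0,0],[0,0,0]])

```text
time_s: 20.6
ee_pos: [0.3981, 0.0812, 0.2152]
tcp_rot: [-2.068, -1.704, -0.652]
contact_force: [0.5, -0.5, 0.6]
grip_width: 0.0383
```

```bash
python3 go.py "*bay(KNOB,-.012)"
```

```text
t 20.6 pos [0.3981 0.0812 0.2152] grip 0.0383 F [ 0.5 -0.5  0.6] J [-0.35 -0.54  1.95  0.62  1.8  -0.03]
togo world mm [  3.2  17.  -25.9] tool mm [-0.7 -0.1 31.2] rot deg [-0.05  0.03  0.1 ] rows 1
  [-0.0007, -0.0001, 0.0312] [-0.05, 0.03, 0.1]
```

>>> arm_command(gripper=[0.55,0.55,0.55,0.55,0.55], xyz=[[0,0,0.01],[0,0,0.01],[0,0,0.008],[0,0,0],[0,0,0]], rot=[[0,0,0],[0,0,0],[0,0,0],[0,0,0],[0,0,0]])

```text
time_s: 21.02
ee_pos: [0.4005, 0.0976, 0.191]
tcp_rot: [-2.067, -1.703, -0.65]
contact_force: [0.2, 0.9, 1.0]
grip_width: 0.0385
```

```bash
python3 go.py "*bay(KNOB,-.012)"
```

```text
t 21.02 pos [0.4005 0.0976 0.191 ] grip 0.0385 F [0.2 0.9 1. ] J [-0.31 -0.54  1.99  0.62  1.74 -0.02]
togo world mm [ 0.8  0.7 -1.6] tool mm [-0.3  0.7  1.8] rot deg [-0.14  0.02  0.07] rows 1
  [-0.0003, 0.0007, 0.0018] [-0.14, 0.02, 0.07]
```

Around the bar now. Close gently and feel the width.

>>> arm_command(gripper=[0.75,0.9,1,1,1], xyz=[[0,0.0005,0.001],[0,0,0],[0,0,0],[0,0,0],[0,0,0]], rot=[[0,0,0],[0,0,0],[0,0,0],[0,0,0],[0,0,0]], force=40)

```text
time_s: 21.43
ee_pos: [0.402, 0.0974, 0.1911]
tcp_rot: [-2.069, -1.703, -0.653]
contact_force: [4.3, -0.7, -0.5]
grip_width: 0.0133
```

```bash
python3 go.py "*bay(KNOB,-.012)"
```

```text
t 21.43 pos [0.402  0.0974 0.1911] grip 0.0133 F [ 4.3 -0.7 -0.5] J [-0.31 -0.54  1.99  0.62  1.74 -0.02]
togo world mm [-0.7  0.8 -1.8] tool mm [-0.5 -0.8  1.8] rot deg [0.04 0.03 0.08] rows 1
  [-0.0005, -0.0008, 0.0018] [0.04, 0.03, 0.08]
```

>>> arm_command(gripper=[1,1,1,1,1], xyz=[[0,0,0],[0,0,0],[0,0,0],[0,0,0],[0,0,0]], rot=[[0,0,5],[0,0,5],[0,0,5],[0,0,5],[0,0,5]])

```text
time_s: 21.85
ee_pos: [0.4023, 0.0973, 0.1911]
tcp_rot: [-2.334, -1.181, -0.509]
contact_force: [5.4, -0.1, -1.2]
grip_width: 0.0131
```

```bash
python3 go.py "*bay(KNOB,-.012)" | head -2; python3 -c "
from workcell import robot; s=robot.sense(); print(s['torque'])"
```

```text
t 21.85 pos [0.4023 0.0973 0.1911] grip 0.0131 F [ 5.4 -0.1 -1.2] J [-0.31 -0.54  1.99  0.62  1.73  0.42]
togo world mm [-1.   0.9 -1.8] tool mm [-0.9 -0.8  1.9] rot deg [ 1.100e-01  1.000e-02 -2.514e+01] rows 4
[-0.55531799 -0.84812986 -0.4170082 ]
```

>>> arm_command(gripper=[1,1,1,1,1], xyz=[[0,0,0],[0,0,0],[0,0,0],[0,0,0],[0,0,0]], rot=[[0,0,6],[0,0,6],[0,0,6],[0,0,6],[0,0,0]])

```text
time_s: 22.27
ee_pos: [0.4025, 0.0971, 0.191]
tcp_rot: [-2.486, -0.656, -0.357]
contact_force: [7.0, -0.3, -0.9]
grip_width: 0.0132
```

>>> arm_command(gripper=[1,1,1,1,1], xyz=[[0,0,0],[0,0,0],[0,0,0],[0,0,0],[0,0,0]], rot=[[0,0,6],[0,0,6],[0,0,6],[0,0,5],[0,0,0]])

```text
time_s: 22.68
ee_pos: [0.4027, 0.0968, 0.1908]
tcp_rot: [-2.541, -0.145, -0.203]
contact_force: [7.5, -1.9, -1.7]
grip_width: 0.0132
```

```bash
python3 go.py "*bay(KNOB,-.012)" | head -2; python3 -c "
from workcell import robot; s=robot.sense(); print(s['torque'])"
```

```text
t 22.68 pos [0.4027 0.0968 0.1908] grip 0.0132 F [ 7.5 -1.9 -1.7] J [-0.31 -0.54  1.99  0.61  1.73  1.24]
togo world mm [-1.3  1.4 -1.5] tool mm [-1.5 -0.5  1.8] rot deg [ 2.000e-01 -3.000e-02 -7.224e+01] rows 11
[-0.78175105 -0.84694236 -0.97759019]
```

>>> arm_command(gripper=[1,1,0.8,0.55,0.55], xyz=[[0,0,0],[0,0,0],[0,0,0],[0,0,0],[0,0,0]], rot=[[0,0,2],[0,0,0],[0,0,0],[0,0,0],[0,0,0]])

```text
time_s: 23.1
ee_pos: [0.4011, 0.0978, 0.1907]
tcp_rot: [-2.539, -0.11, -0.186]
contact_force: [1.2, -0.0, -1.2]
grip_width: 0.0381
```

>>> arm_command(gripper=[0.55,0.55,0.55,0.55,0.55], xyz=[[0,0,0],[0,0,-0.02],[0,0,-0.03],[0,0,-0.035],[0,0,-0.035]], rot=[[0,0,0],[0,0,0],[0,0,0],[0,0,0],[0,0,0]])

```text
time_s: 23.52
ee_pos: [0.3875, 0.0299, 0.2899]
tcp_rot: [-2.539, -0.111, -0.185]
contact_force: [0.3, -0.3, -0.1]
grip_width: 0.0383
```

>>> arm_command(gripper=[0.55,0.55,0.55,0.55,0.55], xyz=[[0,0,-0.03],[0,0,-0.03],[0,0,-0.03],[0,0,0],[0,0,0]], rot=[[0,0,0],[0,0,0],[0,0,0],[0,0,0],[0,0,0]])

```text
time_s: 23.93
ee_pos: [0.3786, -0.0212, 0.3638]
tcp_rot: [-2.541, -0.109, -0.19]
contact_force: [0.3, 0.0, -0.6]
grip_width: 0.0386
```

```bash
python3 go.py "*bay(KNOB,-.20)"|head -2
python3 - <<'E'
from workcell import imaging
from h import *; from plan import *
for n in("scene","top"):
    c=imaging.capture(n); np.savez(f"{n}11.npz",**c)
    W=cloud(c)
    for nm,M in(("blue",BLUE),("grey",GREY)):
        V=W-M; D=V@zin; X=V@bx; Y=V@uy
        m=(abs(Y)<.018)&(abs(X)<.029)&(D>.002)&(D<.13); print(n,nm,m.sum(),np.round(np.percentile(D[m],[10,50,90])*1000,1) if m.sum() else '')
    cv2.imwrite(f"pics/{n}11.png",c["frame"][:,:,::-1])
    if n=="top": crop(c,180,230,180,135,4,"pics/top11c.png")
E
```

```text
t 23.93 pos [ 0.3786 -0.0212  0.3638] grip 0.0386 F [ 0.3  0.  -0.6] J [-0.61 -0.44  1.61  0.67  2.13  1.19]
togo world mm [  1.8  13.6 -20.5] tool mm [-1.   0.2 24.6] rot deg [ 1.100e-01  2.000e-02 -7.393e+01] rows 11
scene blue 48 [6.1 7.2 8.6]
scene grey 3 [6.9 9.  9.6]
top blue 102 [ 5.6  9.3 13.2]
top grey 0
```

View pics/top11c.png

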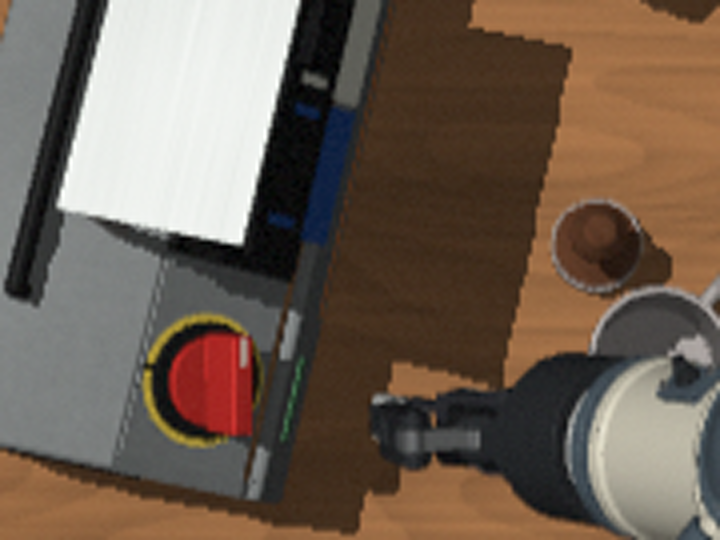

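View pics/scene11.png

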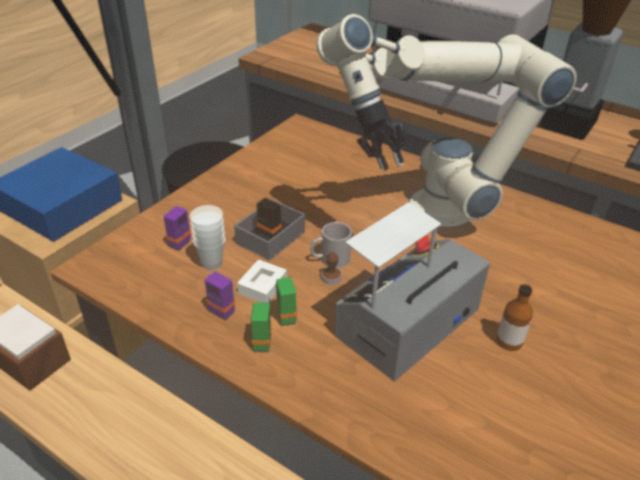

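View pics/top11.png

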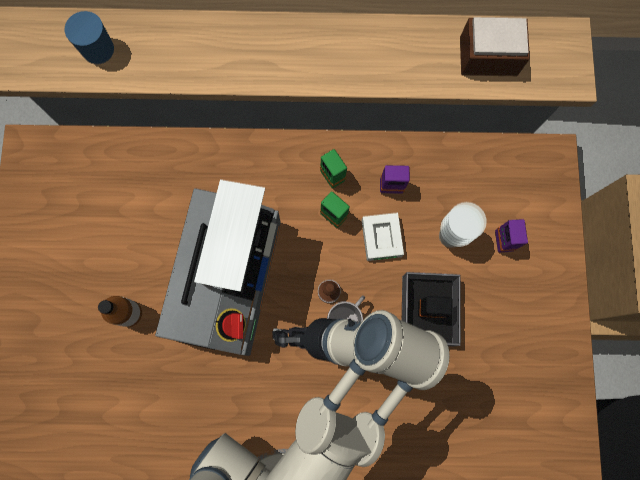

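The knob bar now lies across the face (crop (243,385)) and has stayed there after release. The flat pack stands in the crate (scene (268,215)), the charger is empty, the blue bay is filled to about 9 mm below its mouth, and the jug, tamper, syrup and cups are in place. I hand in.

```bash
python3 -c "
from workcell import robot; print(robot.sign_off())"
```

```text
the job is handed in; nothing more can be done
None
```

All three steps are done in the order asked, and I handed the job in at about 24 s of the 72 s allowed.

- **Flat pack:** It was in the grey-trimmed bay. The gripper stopped on it at 41.5 mm, I pulled it straight out, lowered it until the mat pushed back with about 10 N, and let go. It stands upright in the crate.
- **Charged pack:** I lifted the black pack with the orange band from the white charger and pushed it to the floor of the blue bay. Pressing on its top afterwards with closed fingers at about 30 N did not move it. The fingertip measured its top at about 9.5 mm below the mouth, against 10 mm nominal.
- **Isolator:** I turned the knob clockwise by about 74° (1.3 rad). After release the picture shows it still at on.
- **Last checks:** The jug, tamper, syrup bottle, cups and the green and purple look-alikes are where they stood, and the arm touches nothing.

Two readings did not agree fully:
- **Depth in the blue bay:** the two cameras read the blue pack's top at 7 and 9 mm, against 9.5 mm by touch. The same two cameras read 8 and 10 mm for the flat pack before I moved it.
- **First reach into the grey bay:** the fingers stopped about 5 mm short with about 7 N of contact, so I backed off and gripped slightly higher than planned.

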